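# Hang and lock the marble-run bumper plate

### The arm

A 7-joint arm with a two-finger parallel gripper is mounted at the origin on the work surface. World frame = base frame: x ahead of the robot, y to its left, z up, the work surface at z = 0. Lengths are in m, angles in rad, forces in N, time in s.
With the tool pointing down it reaches from about 0.4 to 0.75 m from the base axis. Payload 19.5 kg.
Tool frame: the origin (TCP) lies midway between the tips of the shut fingers; the grasp point (between the pads) lies 19 mm behind it; z points along the fingers, y is the line along which they close (so a half turn about z gives the same grasp; the last joint's range is limited). The gripper opens to 85 mm and grips with 20 to 120 N. Pads are 22 mm wide; open, the fingers measure 114 mm over their backs; the gripper's body (76 mm by 85 mm) begins 54 mm behind the grasp point. The pads swing forward as they close: fully open they stand 13 mm farther back than shut.
Start: joints at [1.206, 0.707, -0.028, 1.485, 0.022, 0.951, -0.075], TCP at [0.182, -0.545, 0.231] pointing down, gripper open.
Joint ranges: [-2.71, 2.71], [-0.32, 2.16], [-1.57, 1.52], [0, 2.45], [-1.46, 4.6], [0, 2.02], [-2.83, 2.83]. Speed limits (rad/s): [1.89, 1.89, 2.57, 2.57, 3.01, 3.01, 3.01].

### API

Orientations are given as a unit quaternion [w, x, y, z].
In Python, from bench import r, cams, ticket gives the robot as it stands.
- The arm moves only by the tool send_rows, never from a script. Its argument "plan" is a list of rows, each a list of 6 numbers: the shift along the tool's x, y, z scaled (see below), then the turn, a rotation vector about the tool's x, y, z scaled (see below). A call has 1 to 8 rows; each row shifts and turns the commanded pose from where the row before left it, along the tool's axes as they then stand; what a row does not reach is not made up. The controller multiplies each number of a shift by 0.025 m and each number of a turn by 0.15 rad. A row lasts 1/8 s, in which the tool goes at most 62.5 mm and 10.7 degrees, less where a joint would pass 70% of its speed; a pose out of reach is approached as far as the arm can. A call with a number of a shift or a turn outside -1 to 1 is refused whole. A call with a gripper value outside its range is refused whole. "claw" is the gripper command: -1 is shut, 1 is fully open, values between are in proportion, set as the call begins (left out, the last holds). The fingers move at their own pace and stop on an object; "force" is the grip in N (left out, the last holds). Time passes only in rows, so rows that do not move let the fingers close. It gives the time, the measured TCP pose, the force, the opening and the grip force at its end, in the units of the state.
- r.read_state(): the state, without advancing time (a new reading comes with each control period).
- cams.capture(name): name is "scene" or "top" or "wrist"; returns the picture (480x640x3 uint8, blue, green, red); there is no depth.
- cams.camera_info(name): a dict with "fx", "fy", "cx", "cy" (pixels), "dist_coeffs" ([k1, k2, p1, p2, k3] as OpenCV has them; the pictures are not rectified), "origin" and "orientation" of the camera in the world. Camera axes: x right, y down, z forward; pixel columns grow to the right and rows downward; lengths in m; the calibration is good to about 2 mm. A picture is of the moment at which its call begins: read the wrist's pose just before it. camera_info takes no time and is no camera call; for the wrist camera it gives the pose at the moment of the call.
- ticket.close_job(): hands the job in; it is judged then, once.
The state is a dict: "time_s": time; "qpos": joint angles; "joint_velocities": joint speeds; "joint_torque": joint torques, N m; "position": TCP position; "orientation": TCP orientation; "contact_force": force on the tool from outside, world axes, zero at the start; "torque": the same for the moment, N m; "gripper_width": finger opening in m; "gripper_force": force on a finger pad.
Only numpy, scipy, OpenCV 4.12 (cv2) and the standard library are available. Lean on these libraries where they do the work, as an engineer would, in place of code of your own. Each camera call takes 0.05 s, during which the arm holds its last target. There are 200 camera calls.

### The job

Hang the yellow bumper plate on the marble-run stand so that both pins come through its two holes and it lies flush on the sloping white face (either way round), then use the mallet, not the gripper, to knock the red knob of the keeper latch all the way down over the plate. Finally stand the mallet back upright on its head anywhere clear on the shelf top, let go of everything, and leave the stand's plate locked and the other things where they were.

Things in the scene. Friction and masses are not known exactly. Their poses are not given: they have to be found in the camera images.
- plate: Yellow plastic plate, loose, lying flat, fin up. 90 mm (own x) by 150 mm (own y), 10 mm thick, about 0.25 kg. Two 14 mm round through holes at y = +55 and -55 mm, x = 0. Orange rims 5 mm high on the long edges, open in the middle. Looks the same after a half turn about z. Origin: centre of the underside; z points out of the top, the fin's side.
- fin_mid (a point): Middle of the plate's grip fin, 32.5 mm above the plate's origin. The fin stands at the plate's centre, 60 mm long along the plate's x, 22 mm thick along its y, from 10 to 55 mm above the underside, flat sides.
- face: White face of the fixed stand, 130 mm up the slope by 180 mm wide, sloped 27 degrees. Origin: on its surface midway between the pins, 75 mm above the shelf top. z: outward normal, 27 degrees from vertical, leaning to the robot's side; x: up the slope; y: along the line of pins. The hung plate's origin and axes coincide with these (or turned half about z). A 12 mm high lip crosses at x = -72 mm.
- pin_a (a point): Tip of one steel pin, at y = +55, z = 26 mm of the face. Pins stand along the face's z (tilted 27 degrees): 10 mm diameter, 26 mm long, the last 6 mm tapering to 4 mm.
- pin_b (a point): Tip of the other, equal pin, at y = -55, z = 26 mm of the face.
- latch (a joint): Keeper latch on the ledge behind the face: a stiff upright slide that stays where it is pushed (about 5 N moves it), 0 = fully up, 0.026 m = fully down on its stop, moving straight down. It starts 0 to 3 mm down.
- tongue_tip (a point): Underside of the front end of the latch's steel tongue (30 mm wide), which reaches 5 mm over the hung plate's upper edge: about 28 mm above it when up, 2 mm when down, where it locks the plate. With the latch up the plate passes below it if brought on along the pins, not straight down.
- knob: Red round knob on top of the latch, 36 mm diameter, 30 mm high, moving with it. Origin: centre of its underside; z up, x level and away from the face, y along the line of pins.
- knob_top (a point): Centre of the flat top of the red knob, where the mallet strikes; 170 mm above the shelf top when the latch is fully up.
- mallet: Mallet, loose, about 0.4 kg, standing by itself on one end of its head. A light wooden handle, 24 by 24 mm in section, runs level along own x from x = +27 to -65 mm, centre line at z = 50 mm. Origin: at the level of the head's underside, straight below the handle's grip point (x = 0, y = 0, z = 50 mm); z up.
- mallet_face (a point): Centre of the mallet's flat striking face (the underside of its head), at x = +55, y = 0, z = 0 mm of the mallet. The black head is an upright cylinder, 56 mm diameter, 80 mm high, above this point.
- tin: Bystander: round green tin with a screw lid, 94 mm diameter, 78 mm high. Origin under its centre.
- scoop: Bystander: purple plastic scoop, 150 mm long, 30 mm high. Origin at its underside near the middle.
- dish: Bystander: frosted glass dish, 110 mm diameter, 30 mm high, with a red ball of 44 mm diameter in it. Origin under its centre.
- bowl: Bystander: small steel bowl of jacks, 100 mm diameter, 45 mm high. Origin under its centre.
- bricks: Bystander: blue toy block, 60 by 60 by 40 mm. Origin under its centre.
Not all that is in view belongs to the job. What is meant by the mallet is not purple, and is the smaller of those in its own colour.

How it is judged:
On the way, in this order (a step that is already met when the one before it is completed fails the run):
1. the plate hangs on both pins, flush on the face, while the latch is still up (distance between plate and face below 0.006 m and angle between the z axis of plate and the z axis of face, either way round below 0.05 rad and angle between the y axis of plate and the y axis of face, either way round below 0.06 rad and value of joint latch below 0.008 m), for 0.2 s.
2. the latch is driven down by the mallet on the knob, over the hung plate (distance between plate and face below 0.006 m and angle between the z axis of plate and the z axis of face, either way round below 0.05 rad and angle between the y axis of plate and the y axis of face, either way round below 0.06 rad and value of joint latch above 0.021 m and contact force between mallet and knob above 0.3 N).
At the end, for the whole second after the job is handed in: The plate is on both pins, its origin within 6 mm of the face's, flat on it within 0.05 rad and in line within 0.06 rad; the latch is down more than 21 mm of its 26; the mallet stands on its striking face on the shelf top (origin lower than 8 mm, tilt under 0.1 rad); both at rest (distance between plate and face below 0.006 m and angle between the z axis of plate and the z axis of face, either way round below 0.05 rad and angle between the y axis of plate and the y axis of face, either way round below 0.06 rad and value of joint latch above 0.021 m and height (world z) of mallet below 0.008 m and angle between mallet's own z axis and vertical below 0.1 rad and linear speed of each of mallet, plate below 0.02 m/s); the robot touches nothing.
It fails at once if a bystander (tin, scoop, dish, bowl or blue block) is moved more than 30 mm (distance of any of tin, scoop, dish, bowl, bricks from where it was at the start of the episode above 0.03 m).
It fails at once if the fingers or the arm push the red knob (contact force between any of the fingers, the arm and knob above 1 N).
It also fails if it takes over 64 s, if anything falls off the work surface, if the arm or the gripper's body presses on something with over 40 N, if the wrist force passes 120 N, or if a joint passes its speed limit or range.

## Working session

There is one attempt and no reset: what is moved stays moved. The work goes in short steps, Python scripts to look and compute and a tool call to move; the robot and the scene stay as the last step left them, time stands still between calls to the robot, and variables do not carry over. Pictures are saved under pics/ and viewed, at most 10 in all, crops included, and the job is handed in when it is done.

Besides the shell and the picture viewer there is one more tool, called after "Call:" in YAML: its name, and indented under it one key for each argument. send_rows: Moves the arm, as the interface text tells. Shifts and turns lie within -1 to 1; 1 stands for 0.025 m of shift or 0.15 rad of turn. Its arguments: {"type":"object","properties":{"plan":{"type":"array","items":{"type":"array","items":{"type":"number","minimum":-1,"maximum":1}}},"claw":{"type":"number"},"force":{"type":"number"}},"required":["plan"]}

```bash
mkdir -p pics; python3 - <<'E'
from bench import r,cams
import cv2
for n in("scene","top"):
    i=cams.camera_info(n);print(n,i)
    cv2.imwrite(f"pics/{n}0.png",cams.capture(n))
print(r.read_state()); print(cams.camera_info("wrist"))
E
```

```text
scene {'fx': 447.35909115496526, 'fy': 447.35909115496526, 'cx': 318.6678931516704, 'cy': 240.0233375532905, 'dist_coeffs': array([-0.07762021,  0.        ,  0.        ,  0.        ,  0.        ]), 'origin': array([ 0.9506293 , -0.14693564,  0.96990094]), 'orientation': array([-0.21255946,  0.80531251,  0.53334442, -0.14776324])}
top {'fx': 526.1890851202206, 'fy': 526.1890851202206, 'cx': 324.72513459893264, 'cy': 236.03494689468636, 'dist_coeffs': array([0.01798473, 0.        , 0.        , 0.        , 0.        ]), 'origin': array([0.39295569, 0.04793144, 1.38826161]), 'orientation': array([ 0.02202405, -0.7004147 ,  0.71286002, -0.02765488])}
{'time_s': 0.1, 'qpos': array([ 1.20634498,  0.70702725, -0.02762485,  1.4849327 ,  0.02200854,
        0.95089085, -0.07548343]), 'joint_velocities': array([-0.00020321, -0.00029586, -0.00084799,  0.00010849,  0.00100601,
       -0.00069045, -0.00168782]), 'joint_torque': array([ 2.73338555e-03, -8.84285903e+01,  1.23677049e+00, -2.36456180e+01,
        1.69590052e-02,  4.93328960e-03, -1.02593192e-04]), 'position': array([ 0.1823079 , -0.54509617,  0.2308865 ]), 'orientation': array([-4.68907637e-04,  9.87004943e-01,  1.60689183e-01, -9.14084224e-05]), 'contact_force': array([ 0.52075389,  0.30470087, -0.69007185]), 'torque': array([0.00789591, 0.08003702, 0.0040976 ]), 'gripper_force': 0.0, 'gripper_width': 0.08520648111096084}
{'fx': 390.4261445056207, 'fy': 390.4261445056207, 'cx': 312.7814663441887, 'cy': 244.7342049389066, 'dist_coeffs': array([-0.01708712,  0.        ,  0.        ,  0.        ,  0.        ]), 'origin': array([ 0.25165369, -0.52314117,  0.37425749]), 'orientation': array([ 0.11727207,  0.80298975, -0.57818015, -0.08463111])}
```

View pics/scene0.png

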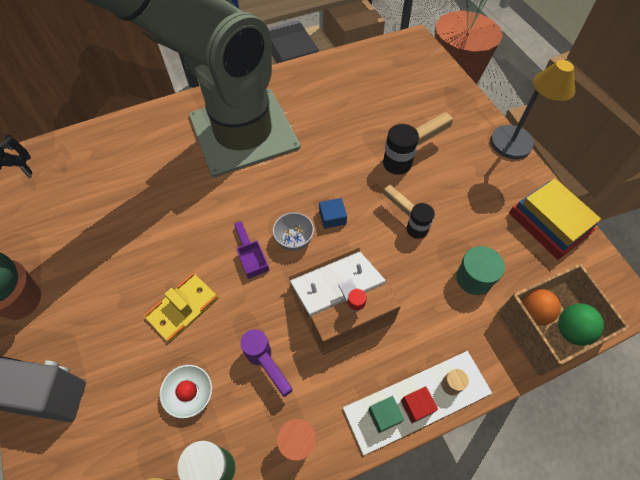

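View pics/top0.png

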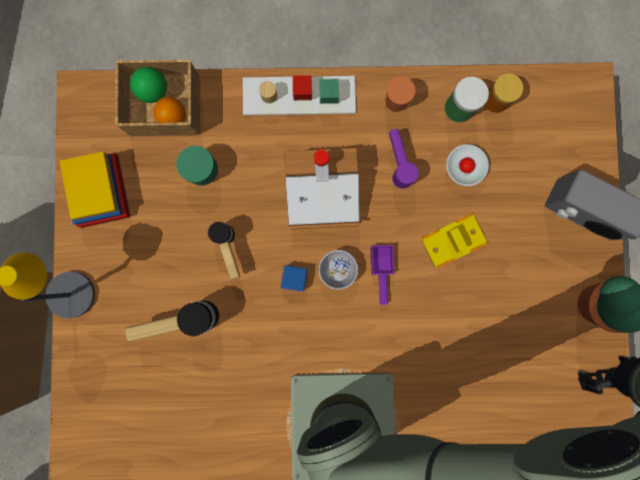

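The scene view has the stand in the centre with the knob at (357,299) and the plate at (181,307). The small black mallet's head is at (420,220). In the top view the plate is at (455,240), the pins are near (303,200) and (347,198), the knob at (321,157), and the mallet head at (221,233) with its handle running to (235,275).

```bash
cat > h.py <<'E'
import numpy as np,cv2
from scipy.spatial.transform import Rotation as R
from bench import r,cams
def rot(q): return R.from_quat([q[1],q[2],q[3],q[0]])
def ray(i,p):
    p=np.array(p,float).reshape(-1,1,2)
    K=np.array([[i['fx'],0,i['cx']],[0,i['fy'],i['cy']],[0,0,1]])
    u=cv2.undistortPoints(p,K,i['dist_coeffs'])[:,0]
    return rot(i['orientation']).apply(np.c_[u,np.ones(len(u))])
def plane(i,p,z):
    d=ray(i,p); o=i['origin']; return o+d*((z-o[2])/d[:,2])[:,None]
def proj(i,P):
    K=np.array([[i['fx'],0,i['cx']],[0,i['fy'],i['cy']],[0,0,1]])
    c=rot(i['orientation']).inv().apply(np.atleast_2d(P)-i['origin'])
    return cv2.projectPoints(c,np.zeros(3),np.zeros(3),K,i['dist_coeffs'])[0][:,0]
def blobs(m,amin=30):
    n,l,s,c=cv2.connectedComponentsWithStats(m.astype(np.uint8))
    return [(c[k],s[k]) for k in range(1,n) if s[k][4]>=amin]
E
python3 - <<'E'
from h import *
im=cv2.imread("pics/top0.png");i=cams.camera_info("top")
hsv=cv2.cvtColor(im,cv2.COLOR_BGR2HSV)
red=((hsv[...,0]<8)|(hsv[...,0]>172))&(hsv[...,1]>170)&(hsv[...,2]>120)
for c,s in blobs(red): 
    if 300<c[0]<345 and 140<c[1]<180: print("knob",c,s,plane(i,c,.168))
w=(hsv[...,1]<40)&(hsv[...,2]>150); w[:170]=0;w[235:]=0;w[:,:270]=0;w[:,370:]=0
cs=max(cv2.findContours(w.astype(np.uint8),0,2)[0],key=cv2.contourArea);print("face",cv2.minAreaRect(cs))
y=(hsv[...,0]>15)&(hsv[...,0]<35)&(hsv[...,1]>150)&(hsv[...,2]>110);y[:, :410]=0;y[:205]=0;y[280:]=0;y[:,500:]=0
cs=max(cv2.findContours(y.astype(np.uint8),0,2)[0],key=cv2.contourArea);m=cv2.minAreaRect(cs);print("plate",m,plane(i,m[0],.012)); b=plane(i,cv2.boxPoints(m),.012);print(b)
k=(hsv[...,2]<60); k[:215]=0;k[255:]=0;k[:,:195]=0;k[:,250:]=0
for c,s in blobs(k): print("head",c,s,plane(i,c,.07))
h=[(229,250),(236,276)];print("handle",plane(i,h,.062))
print("tin etc",plane(i,[(197,165)],.078))
def crop(x,y,w,h_,f): return cv2.resize(im[y:y+h_,x:x+w],None,fx=f,fy=f,interpolation=cv2.INTER_CUBIC)
a=crop(275,145,100,90,4);b=crop(415,205,100,90,4);c=crop(190,215,100,60,4)
out=np.zeros((600,800,3),np.uint8);out[:360,:400]=a;out[:360,400:]=b;out[360:600,:400]=c
cv2.imwrite("pics/c1.png",out)
E
```

```text
knob [320.95876289 156.90721649] [314 149  15  17 194] [[0.66518864 0.04295584 0.168     ]]
face ((322.2681579589844, 196.13009643554688), (52.79732131958008, 71.49042510986328), 87.27368927001953)
plate ((453.8000183105469, 240.10003662109375), (37.565940856933594, 59.479408264160156), 63.43495178222656) [[ 0.47316894 -0.30217407  0.012     ]]
[[ 0.48395911 -0.21068043  0.012     ]
 [ 0.55170542 -0.35283647  0.012     ]
 [ 0.46239359 -0.39351069  0.012     ]
 [ 0.39526047 -0.25186128  0.012     ]]
head [220.79759036 232.50361446] [209 222  26  21 415] [[0.49904671 0.29699059 0.07      ]]
handle [[0.4551593  0.27808941 0.062     ]
 [0.38958059 0.26088562 0.062     ]]
tin etc [[0.66952832 0.35430976 0.078     ]]
```

View pics/c1.png

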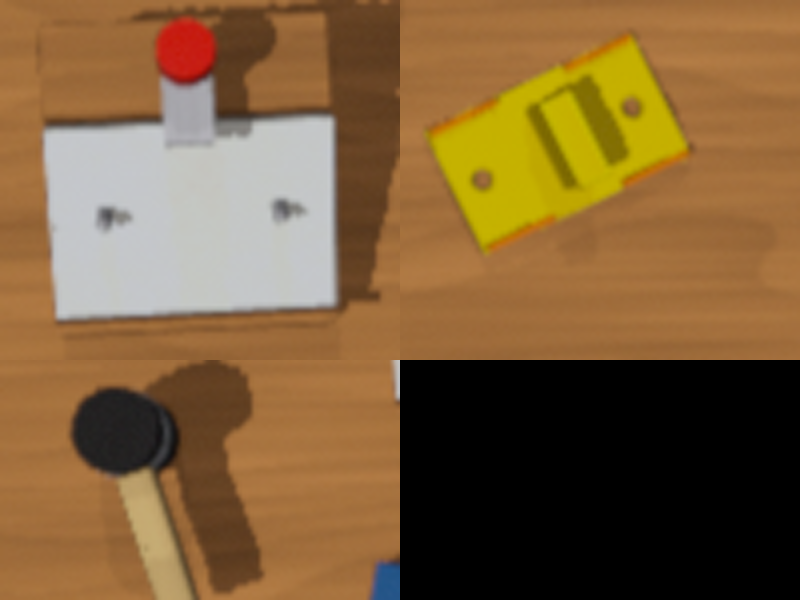

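The crop resolves the details. In the full image the pin tips are at about (301,198.75) and (345,197), and the plate holes at (435.5,250) and (472.75,231.75). The mallet head top is centred near (219,232), with the handle centre line running from (224,246) to (233,274).

```bash
cat >> h.py <<'E'
def toolR(yaw,tilt=0):
    "tool x at yaw, z down; tilt leans tool z forward along x"
    c,s=np.cos(yaw),np.sin(yaw)
    B=R.from_matrix(np.array([[c,s,0],[s,-c,0],[0,0,-1.]]))
    return B*R.from_rotvec([0,tilt,0])
def go(p,Rt):
    s=r.read_state();Rc=rot(s['orientation'])
    print("t",s['time_s'],"shift units",(Rc.inv().apply(np.array(p)-s['position'])/.025).round(2),"turn units",((Rc.inv()*Rt).as_rotvec()/.15).round(2))
E
python3 - <<'E'
from h import *
i=cams.camera_info("top")
h=plane(i,[(435.5,250),(472.75,231.75)],.008);print("holes",h,np.linalg.norm(h[1]-h[0]),h.mean(0))
d=h[1]-h[0];yaw=np.arctan2(d[0],-d[1]);print("plate yaw",yaw)
p=plane(i,[(301,198.75),(345,197)],.098);print("pins",p,np.linalg.norm(p[1]-p[0]),p.mean(0))
d=p[1]-p[0];print("face yaw",np.arctan2(d[0],-d[1]))
H=plane(i,[(219,232)],.08);a=plane(i,[(224,246),(233,274)],.062);print("mallet",H,a,np.arctan2(*(a[0]-a[1])[[1,0]]))
s=R.from_matrix(np.eye(3))
m=h.mean(0);print(toolR(0,.1).as_matrix())
go([m[0],m[1],.13],toolR(yaw))
E
```

```text
holes [[ 0.44819302 -0.25421884  0.008     ]
 [ 0.49455493 -0.35382759  0.008     ]] 0.10986960410596576 [ 0.47137398 -0.30402322  0.008     ]
plate yaw 0.43561957680322366
pins [[ 0.57698391  0.09376917  0.098     ]
 [ 0.57951193 -0.01499396  0.098     ]] 0.10879250838607064 [0.57824792 0.03938761 0.098     ]
face yaw 0.023239096785771657
mallet [[0.49957587 0.29955593 0.08      ]] [[0.46546147 0.2905969  0.062     ]
 [0.39472205 0.26836727 0.062     ]] 0.30447527063582447
[[ 0.99500417  0.          0.09983342]
 [ 0.         -1.          0.        ]
 [ 0.09983342  0.         -0.99500417]]
t 0.1 shift units [14.02 -5.47  4.04] turn units [-0.01 -0.   -0.75]
```

Call:
send_rows:
  plan:
    - [1,-0.4,0,0,0,0]
    - [1,-0.4,0,0,0,0]
    - [1,-0.4,0,0,0,0]
    - [1,-0.4,0,0,0,0]
    - [1,-0.4,0.2,0,0,0]
    - [1,-0.4,0.4,0,0,0]
    - [1,-0.4,0.4,0,0,0]
    - [1,-0.4,0.5,0,0,0]
  claw: 1

```text
time_s: 1.1
position: [0.3473, -0.4053, 0.1934]
orientation: [-0.0, 0.987, 0.161, -0.0]
contact_force: [0.6, 0.7, 0.2]
gripper_width: 0.0855
gripper_force: 0.0
```

Call:
send_rows:
  plan:
    - [1,-0.4,0.5,0,0,0]
    - [1,-0.4,0.5,0,0,0]
    - [1,-0.4,0.5,0,0,0]
    - [1,-0.4,0.5,0,0,0]
    - [1,-0.4,0.5,0,0,0]
    - [1,-0.3,0,0,0,0]
    - [0,-0.17,0,0,0,-0.75]
    - [0,0,0,0,0,0]

```text
time_s: 2.1
position: [0.4692, -0.2996, 0.1311]
orientation: [-0.0, 0.976, 0.216, -0.0]
contact_force: [0.6, 0.1, 0.3]
gripper_width: 0.0856
gripper_force: 0.0
```

```bash
python3 - <<'E'
from h import *
i=cams.camera_info("wrist");im=cams.capture("wrist");cv2.imwrite("pics/w1.png",im)
print(r.read_state()['position'],i)
print(proj(i,[[.4482,-.2542,.01],[.4945,-.3538,.01]]))
E
```

```text
[ 0.46913092 -0.30003705  0.13118713] {'fx': 390.4261445056207, 'fy': 390.4261445056207, 'cx': 312.7814663441887, 'cy': 244.7342049389066, 'dist_coeffs': array([-0.01708712,  0.        ,  0.        ,  0.        ,  0.        ]), 'origin': array([ 0.53553696, -0.26999259,  0.27444584]), 'orientation': array([ 0.12203636,  0.8341777 , -0.53216316, -0.07782712])}
[[239.98700851 235.85060932]
 [396.30078937 235.84241111]]
```

View pics/w1.png

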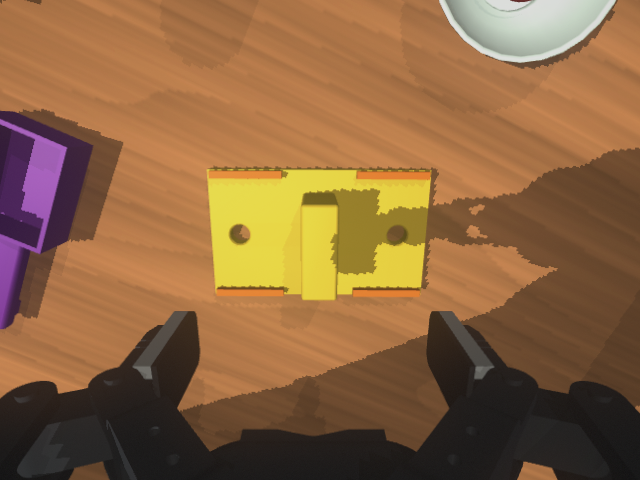

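The wrist view shows the holes at (240,234) and (397,235), within about 1 mm of prediction, with the fin centred between the fingers.

```bash
python3 - <<'E'
from h import *
go([.4722,-.3037,.018],toolR(.4356))
E
```

```text
t 2.15 shift units [0.05 0.19 4.53] turn units [-0.    0.   -0.02]
```

Call:
send_rows:
  plan:
    - [0.05,0.19,0.9,0,0,0]
    - [0,0,0.9,0,0,0]
    - [0,0,0.9,0,0,0]
    - [0,0,0.9,0,0,0]
    - [0,0,0.6,0,0,0]
    - [0,0,0.33,0,0,0]
    - [0,0,0,0,0,0]

```text
time_s: 3.02
position: [0.4724, -0.3037, 0.0179]
orientation: [-0.0, 0.976, 0.216, -0.0]
contact_force: [-0.4, -1.1, 0.1]
gripper_width: 0.0852
gripper_force: 0.0
```

Call:
send_rows:
  plan:
    - [0,0,0,0,0,0]
    - [0,0,0,0,0,0]
    - [0,0,0,0,0,0]
    - [0,0,0,0,0,0]
    - [0,0,0,0,0,0]
    - [0,0,0,0,0,0]
    - [0,0,0,0,0,0]
  claw: -1
  force: 80

```text
time_s: 3.9
position: [0.4726, -0.3036, 0.0184]
orientation: [0.0, 0.976, 0.216, 0.0]
contact_force: [-1.6, 2.5, 7.0]
gripper_width: 0.021
gripper_force: 79.5
```

Call:
send_rows:
  plan:
    - [0,0,-0.5,0,0,0]
    - [0,0,-1,0,0,0]
    - [0,0,-1,0,0,0]
    - [0,0,-1,0,0,0]
    - [0,0,-1,0,0,0]
    - [0,0,-1,0,0,0]
    - [0,0,-1,0,0,0]
    - [0,0,0,0,0,0]

```text
time_s: 4.9
position: [0.4729, -0.3039, 0.1823]
orientation: [0.001, 0.976, 0.216, 0.001]
contact_force: [0.1, -0.1, -4.6]
gripper_width: 0.0214
gripper_force: 78.9
```

```bash
cat >> h.py <<'E'
FY=.0232; T=np.deg2rad(27)
RF=toolR(FY,T)
def zf(): return -RF.apply([0,0,1])
tips=np.array([.57825,.0394,.098])
F0=tips-.026*zf()
E
python3 - <<'E'
from h import *
print(F0)
i=cams.camera_info("wrist");cv2.imwrite("pics/w2.png",cams.capture("wrist"))
s=r.read_state();Rc=rot(s['orientation'])
print(s['position'],s['gripper_width'])
# expected hole pixels if plate at TCP z+.018
P=s['position']+Rc.apply([[0,-.055,.0084],[0,.055,.0084]]);print(proj(i,P))
go(F0+(.018+.085)*zf(),RF)
E
```

```text
[0.59005058 0.03967382 0.07483383]
[ 0.47246854 -0.30360199  0.18100596] 0.02107997296516977
[[181.18457446 305.32821758]
 [437.00486734 305.05477188]]
t 4.95 shift units [  8.34 -11.22   0.57] turn units [-0.64  3.09  2.7 ]
```

View pics/w2.png

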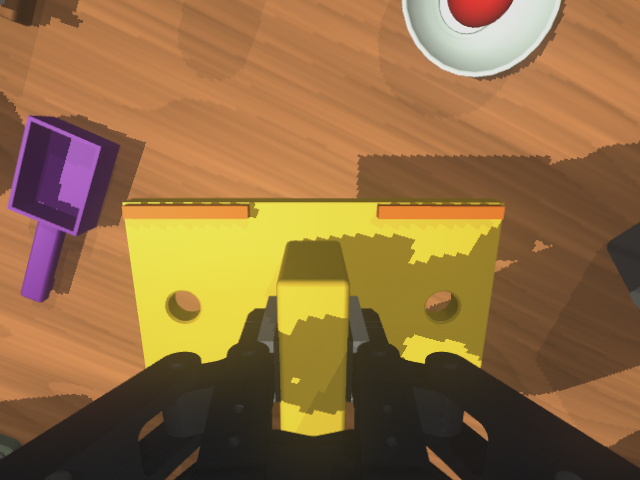

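The plate is held squarely. Its holes are at (183,306) and (442,306), against a predicted (181,305) and (437,305).

```bash
python3 - <<'E'
from h import *
xf=RF.apply([1,0,0])
go(F0+(.018+.085)*zf()-.07*xf,RF)
E
```

```text
t 4.95 shift units [  6.05 -12.22   1.84] turn units [-0.64  3.09  2.7 ]
```

Call:
send_rows:
  plan:
    - [0.3,-0.7,0,0,0,0]
    - [0.5,-1,0,0,0,0]
    - [0.5,-1,0,0,0,0]
    - [0.5,-1,0,0,0,0]
    - [0.5,-1,0,0,0,0]
    - [0.5,-1,0,0,0,0]
    - [0.5,-1,0.2,0,0,0]
    - [0.5,-1,0.2,0,0,0]

```text
time_s: 5.95
position: [0.477, -0.088, 0.1697]
orientation: [-0.0, 0.976, 0.216, -0.001]
contact_force: [0.3, 0.3, -3.3]
gripper_width: 0.021
gripper_force: 78.8
```

Call:
send_rows:
  plan:
    - [0.5,-1,0.3,0,0,0]
    - [0.5,-1,0.3,0,0,0]
    - [0.5,-1,0.3,0,0,0]
    - [0.5,-1,0.3,0,0,0]
    - [0.25,-0.52,0.2,-0.16,0.77,0.68]
    - [0,0,0,-0.16,0.77,0.68]
    - [0,0,0,-0.16,0.77,0.68]
    - [0,0,0,-0.16,0.77,0.68]

```text
time_s: 6.95
position: [0.5161, 0.0405, 0.1869]
orientation: [0.0, 0.982, 0.007, 0.19]
contact_force: [1.3, 0.5, -3.7]
gripper_width: 0.0215
gripper_force: 78.9
```

Call:
send_rows:
  plan:
    - [0,0,0,0,0,0]
    - [0,0,0,0,0,0]

```text
time_s: 7.2
position: [0.5159, 0.041, 0.1862]
orientation: [0.0, 0.982, 0.011, 0.189]
contact_force: [0.0, -1.3, -3.5]
gripper_width: 0.0215
gripper_force: 79.1
```

```bash
python3 - <<'E'
from h import *
xf=RF.apply([1,0,0])
go(F0+(.018+.085)*zf()-.07*xf,RF)
i=cams.camera_info("wrist");cv2.imwrite("pics/w3.png",cams.capture("wrist"))
s=r.read_state();Rc=rot(s['orientation'])
P=s['position']+Rc.apply([[0,-.055,.008],[0,.055,.008]]);print("holes",proj(i,P))
yf=np.cross(zf(),xf)
print("tips",proj(i,[tips+.055*yf,tips-.055*yf]))
E
```

```text
t 7.2 shift units [-2.06  0.12  1.39] turn units [0.04 0.61 0.  ]
holes [[181.29250474 307.85870034]
 [439.45340796 307.98486944]]
tips [[229.42497599 206.33092801]
 [399.84495176 206.15328986]]
```

View pics/w3.png

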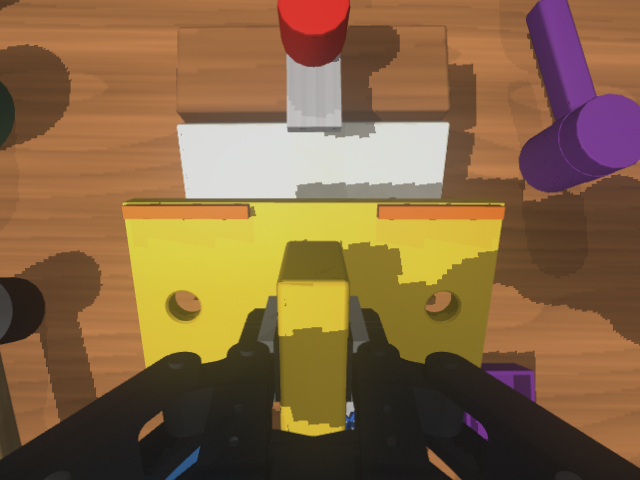

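The pins are still hidden behind the plate, and the tilt is 0.09 rad short because the rows were speed-limited. I'll finish the pre-pose and look again.

Call:
send_rows:
  plan:
    - [-0.7,0.12,0.3,0.04,0.31,0]
    - [-0.7,0,0.4,0,0.3,0]
    - [-0.7,0,0.5,0,0,0]
    - [-0.5,0,0,0,0,0]
    - [0,0,0,0,0,0]
    - [0,0,0,0,0,0]

```text
time_s: 8.0
position: [0.5053, 0.0419, 0.1932]
orientation: [0.001, 0.982, 0.009, 0.189]
contact_force: [0.4, 0.5, -2.9]
gripper_width: 0.0214
gripper_force: 79.0
```

```bash
python3 - <<'E'
from h import *
xf=RF.apply([1,0,0])
go(F0+(.018+.085)*zf()-.07*xf,RF)
i=cams.camera_info("wrist");im=cams.capture("wrist");cv2.imwrite("pics/w4.png",im)
s=r.read_state();Rc=rot(s['orientation'])
P=s['position']+Rc.apply([[0,-.055,.008],[0,.055,.008]]);print("holes",proj(i,P))
yf=np.cross(zf(),xf)
print("tips",proj(i,[tips+.055*yf,tips-.055*yf]))
cv2.imwrite("pics/w4c.png",cv2.resize(im[80:320,130:500],None,fx=2.1,fy=2.1,interpolation=2))
E
```

```text
t 8.0 shift units [-1.78  0.16  1.8 ] turn units [ 0.04  0.61 -0.02]
holes [[180.83016482 307.94825946]
 [439.07503264 307.9198584 ]]
tips [[233.3213689  192.87729299]
 [398.54842669 192.26340672]]
```

View pics/w4c.png

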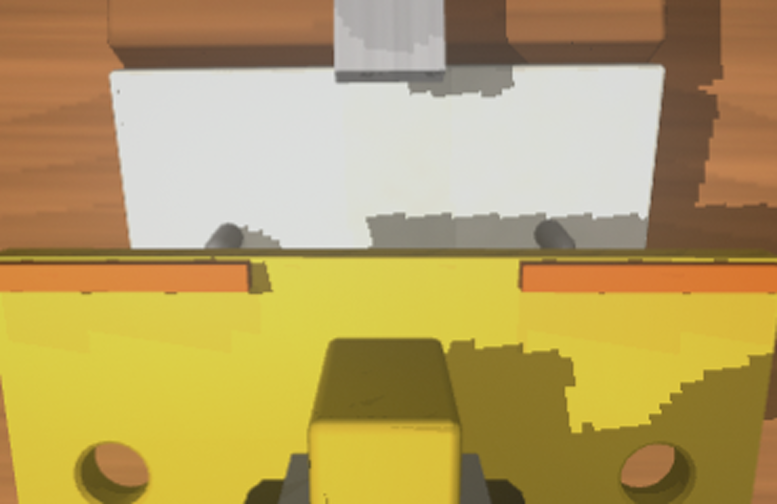

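The crop shows both pins running from their bases (upper ends, about (239,189) and (392,189) full-frame) down and outward behind the plate edge. I need to see why the tilt stalled.

```bash
python3 - <<'E'
from h import *
s=r.read_state();print(s['qpos'].round(3))
i=cams.camera_info("wrist")
xf=RF.apply([1,0,0]);yf=np.cross(zf(),xf)
print("bases",proj(i,[F0+.055*yf,F0-.055*yf]))
print("top corners",proj(i,[F0+.09*yf+.058*xf,F0-.09*yf+.058*xf]), proj(i,[F0+.09*yf+.07*xf,F0-.09*yf+.07*xf]))
E
```

```text
[-2.540e-01  5.820e-01  1.130e-01  2.186e+00 -9.780e-01  1.000e-03
 -7.450e-01]
bases [[239.87367091 184.07257925]
 [391.04179392 183.52087293]]
top corners [[181.89574149  99.50313052]
 [448.71506574  98.88125175]] [[179.68640279  80.27230149]
 [450.92183333  79.72164427]]
```

The tilt stalled because joint 6 is at its lower limit (0.001). I'll fit a simple kinematic model to find a configuration that can reach the tilt.

```bash
cat > kin.py <<'E'
from h import *
import itertools
def chain(q,sg,L=None):
    Rr=R.identity();p=np.zeros(3);L=np.zeros(4) if L is None else L
    ax=['z','y','z','y','z','y','z']
    for k in range(7):
        if k==1:p=p+Rr.apply([0,0,L[0]])
        if k==3:p=p+Rr.apply([0,0,L[1]])
        if k==5:p=p+Rr.apply([0,0,L[2]])
        Rr=Rr*R.from_euler(ax[k],sg[k]*q[k])
    return p+Rr.apply([0,0,L[3]]),Rr
E
python3 - <<'E'
from kin import *
s=r.read_state()
D=[(np.array([1.20634498,.70702725,-.02762485,1.4849327,.02200854,.95089085,-.07548343]),np.array([.1823079,-.54509617,.2308865]),rot([-4.68907637e-04,.987004943,.160689183,-9.14084224e-05])),(s['qpos'],s['position'],rot(s['orientation']))]
res=[]
for sg in itertools.product([1,-1],repeat=4):
    g=[sg[0],1,sg[1],1,sg[2],1,sg[3]]
    e=[(chain(q,g)[1].inv()*Rt) for q,p,Rt in D]
    dz=max(np.linalg.norm(chain(q,g)[1].apply([0,0,1])-Rt.apply([0,0,1])) for q,p,Rt in D)
    res.append((dz,(e[0].inv()*e[1]).magnitude(),g,e[0].as_rotvec()))
res.sort(key=lambda a:a[0]+a[1])
for x in res[:3]:print(x)
g=res[0][2]
A=[];b=[]
for q,p,Rt in D:
    A.append(np.array([chain(q,g,np.eye(4)[k])[0] for k in range(4)]).T);b.append(p)
A=np.vstack(A);b=np.hstack(b);x,rs,_,_=np.linalg.lstsq(A,b,rcond=None);print(x,A@x-b)
E
```

```text
(np.float64(6.116011921529801e-09), 6.77283124421431e-09, [-1, 1, -1, 1, -1, 1, -1], array([-6.19751868e-09,  2.78173933e-09,  1.57079632e+00]))
(np.float64(0.18377428279783065), 0.25191542065075373, [-1, 1, 1, 1, -1, 1, -1], array([-0.02680337,  0.0291366 ,  1.52857381]))
(np.float64(0.004555630290467529), 0.6080326791569624, [1, 1, 1, 1, 1, 1, 1], array([ 1.56959464e-03, -1.56958393e-03, -2.21635146e+00]))
[0.45075684 0.46239086 0.33103778 0.37092994] [ 0.02905849  0.01661533  0.00791839  0.00136666  0.02332216 -0.00791839]
```

```bash
cat > data.py <<'E'
import numpy as np
D=[([1.20634498,.70702725,-.02762485,1.4849327,.02200854,.95089085,-.07548343],[.1823079,-.54509617,.2308865])]
E
cat >> kin.py <<'E'
from scipy.optimize import least_squares
g=[-1,1,-1,1,-1,1,-1]
lo=np.array([-2.71,-.32,-1.57,0,-1.46,0,-2.83]);hi=np.array([2.71,2.16,1.52,2.45,4.6,2.02,2.83])
TO=R.from_euler('z',np.pi/2)
PRI=np.zeros(24);PRI[[2,8,14,23]]=[.45,.46,.35,.36]
def basis(q):
    # offsets in frames after joints 1..7 plus base: 8 frames x 3
    Rr=R.identity();M=[Rr.as_matrix()];ax='zyzyzyz'
    for k in range(7):
        Rr=Rr*R.from_euler(ax[k],g[k]*q[k]);M.append(Rr.as_matrix())
    return np.hstack(M),Rr*TO
def fit(D,lam=1e-3):
    pr=np.zeros(24);pr[2]=.4;pr[6+2]=.45;pr[4*3+2]=.35;pr[23]=.36
    w=np.full(24,.03);w[[2,8,14,23]]=1;w[11]=w[20]=1
    for k in (3,5,6,17):w[k]=.001
    A=np.vstack([basis(q)[0] for q,p in D]);b=np.hstack([p for q,p in D])
    Aw=np.vstack([A/1e-3,np.diag(1/w)]);bw=np.hstack([b/1e-3,pr/w])
    x=np.linalg.lstsq(Aw,bw,rcond=None)[0];return x,A@x-b
def ik(p,Rt,q0,x,wq=.02):
    def f(q):
        B,Rr=basis(q);return np.hstack([(B@x-p)*100,(Rr.inv()*Rt).as_rotvec()*100,wq*(q-q0)])
    s=least_squares(f,np.clip(q0,lo+.03,hi-.03),bounds=(lo+.02,hi-.02));e=f(s.x)
    return s.x,np.linalg.norm(e[:3])*10,np.linalg.norm(e[3:6])/100
E
python3 - <<'E'
from kin import *
from data import D
s=r.read_state();q=s['qpos']
open("data.py","a").write(f"D.append(({q.tolist()},{s['position'].tolist()}))\n");D=D+[(q,s['position'])]
x,e=fit(D);print(x.reshape(8,3).round(3),e.round(4))
xf=RF.apply([1,0,0])
rng=np.random.default_rng(0)
for nm,h in(("final",.018),("pre",.1)):
  for fl in(0,1):
    Rt=RF*R.from_euler('z',np.pi*fl)
    sol=[]
    for k in range(25):
        q0=q.copy() if k==0 else rng.uniform(lo,hi)
        qq,ep,er=ik(F0+h*zf(),Rt,q0,x)
        if ep<2 and er<.01: sol.append((np.abs(qq-q).max(),qq.round(2)))
    sol.sort(key=lambda a:a[0]);print(nm,fl,len(sol));[print(a) for a in sol[:4]]
E
```

```text
[[-0.003 -0.003  0.358]
 [-0.    -0.004 -0.   ]
 [-0.    -0.004  0.482]
 [ 0.    -0.005  0.032]
 [ 0.001 -0.005  0.287]
 [-0.001 -0.004 -0.   ]
 [-0.002 -0.004 -0.004]
 [-0.002 -0.003  0.356]] [ 0.  0.  0.  0.  0. -0.]
final 0 11
(np.float64(3.272512039952873), array([ 0.21,  0.95, -0.62,  2.15,  2.18,  0.63,  2.53]))
(np.float64(3.387576096584955), array([ 0.08,  0.9 , -0.37,  2.15,  2.41,  0.47,  2.26]))
(np.float64(3.5060585889160105), array([ 0.03,  0.88, -0.27,  2.15,  2.53,  0.43,  2.13]))
(np.float64(3.593128119251202), array([-0.  ,  0.88, -0.21,  2.15,  2.61,  0.4 ,  2.04]))
final 1 13
(np.float64(2.9028297608509397), array([ 0.5 ,  1.42, -1.55,  2.17,  1.92,  1.51, -0.11]))
(np.float64(2.934806492856872), array([ 0.46,  1.23, -1.25,  2.17,  1.96,  1.19, -0.24]))
(np.float64(2.947935929768652), array([ 0.44,  1.19, -1.19,  2.17,  1.97,  1.12, -0.27]))
(np.float64(2.949298542104188), array([ 0.44,  1.19, -1.18,  2.17,  1.97,  1.12, -0.28]))
pre 0 13
(np.float64(3.338448228360047), array([ 0.21,  0.75, -0.61,  2.23,  2.04,  0.53,  2.59]))
(np.float64(3.453788921704551), array([-0.01,  0.69, -0.21,  2.23,  2.48,  0.3 ,  2.14]))
(np.float64(3.554929737950032), array([ 0.4 ,  0.9 , -1.06,  2.23,  1.84,  0.87,  2.81]))
(np.float64(3.6432901833797082), array([-0.07,  0.68, -0.11,  2.22,  2.66,  0.26,  1.95]))
pre 1 14
(np.float64(2.729791572622578), array([ 0.51,  1.18, -1.55,  2.25,  1.75,  1.39, -0.2 ]))
(np.float64(2.72979166335981), array([ 0.51,  1.18, -1.55,  2.25,  1.75,  1.39, -0.2 ]))
(np.float64(2.7297920284691646), array([ 0.51,  1.18, -1.55,  2.25,  1.75,  1.39, -0.2 ]))
(np.float64(2.767322801311793), array([ 0.49,  1.05, -1.34,  2.25,  1.79,  1.15, -0.26]))
```

The model is good (orientation exact). The tilt needs the flipped wrist, with j5 near π and the tool half-turned, which the plate's symmetry allows. I'll rise and untilt first, then spin about the forearm axis.

Call:
send_rows:
  plan:
    - [0,0,-1,0,0,0]
    - [0,0,-1,0,-0.5,0]
    - [0,0,-1,0,-0.5,0]
    - [0,0,-1,0,-0.5,0]
    - [0,0,-0.5,0,-0.5,0]
    - [0,0,0,0,-0.5,0]
    - [0,0,0,0,0,0]
    - [0,0,0,0,0,0]

```text
time_s: 9.05
position: [0.4751, 0.042, 0.2859]
orientation: [0.001, 1.0, 0.01, 0.019]
contact_force: [1.3, -1.2, -3.3]
gripper_width: 0.021
gripper_force: 79.4
```

```bash
cat > spin.py <<'E'
from kin import *
import data
s=r.read_state();q=s['qpos']
open("data.py","a").write(f"data_=0;D.append(({q.tolist()},{s['position'].tolist()}))\n")
D=data.D+[(q,s['position'])]
x,e=fit(D);np.save("x.npy",x);print("q",q.round(3),s['position'],"err",np.abs(e).max().round(4));print(x.reshape(8,3).round(3))
E
python3 spin.py
```

```text
q [-0.639  0.611  0.88   1.787 -0.569  0.973 -1.083] [0.47506669 0.04196943 0.28587958] err 0.0
[[-0.001  0.     0.314]
 [-0.    -0.005 -0.   ]
 [ 0.    -0.005  0.485]
 [ 0.003 -0.01   0.035]
 [ 0.001 -0.01   0.287]
 [-0.002 -0.002 -0.   ]
 [-0.001 -0.002 -0.025]
 [ 0.001  0.     0.335]]
```

```bash
cat > plan.py <<'E'
from kin import *
x=np.load("x.npy")
def fk(q): B,Rr=basis(q);return B@x,Rr
def jac(q):
    p,Rr=fk(q);J=np.zeros((6,7))
    for k in range(7):
        d=q.copy();d[k]+=1e-5;p2,R2=fk(d);J[:3,k]=(p2-p)/1e-5;J[3:,k]=(R2*Rr.inv()).as_rotvec()/1e-5
    return J
def follow(q,p,Rt,n=4):
    for _ in range(n):
        pc,Rc=fk(q);e=np.hstack([p-pc,(Rt*Rc.inv()).as_rotvec()])
        J=jac(q);q=np.clip(q+J.T@np.linalg.solve(J@J.T+1e-4*np.eye(6),e),lo,hi)
    pc,Rc=fk(q);return q,np.linalg.norm(p-pc),(Rt*Rc.inv()).magnitude()
E
cat > p1.py <<'E'
from plan import *
q=r.read_state()['qpos'];rng=np.random.default_rng(1);C=[]
for fl in(0,1):
  for h in(.16,.22):
    Rt=RF*R.from_euler('z',np.pi*fl);p=F0+h*zf()
    for k in range(25):
        q0=rng.uniform(lo,hi);q0[2]=rng.uniform(-.8,.9)
        qq,ep,er=ik(p,Rt,q0,x,.05)
        if ep>3 or er>.02:continue
        Q=[q+(qq-q)*t for t in np.linspace(0,1,30)]
        P=[fk(a)[0] for a in Q]
        if min(a[2] for a in P)<.21: continue
        qs=q;bad=0;m6=9
        for a in Q[1:]:
            pa,Ra=fk(a);qs,e1,e2=follow(qs,pa,Ra,2);bad=max(bad,e1,e2);m6=min(m6,qs[5])
        e=(0,0)
        for hh in np.arange(h,.017,-.02): qs2,*e=follow(qs if hh==h else qs2,F0+hh*zf(),Rt,3)
        L=sum((fk(b)[1]*fk(a)[1].inv()).magnitude() for a,b in zip(Q,Q[1:]))
        C.append((L,fl,h,bad,m6,e,qs2,qq,qs))
C=[c for c in C if c[3]<.05 and max(c[5])<.01]
C.sort(key=lambda c:c[0]);print(len(C))
for c in C[:5]:print(*[np.round(v,3) for v in c])
np.save("qt.npy",C[0][7])
E
python3 p1.py
```

```text
8
6.063 0 0.16 0.017 0.387 [0. 0.] [-0.627  1.137  1.03   2.122  4.25   0.888  0.161] [-0.747  0.849  1.201  2.217  4.578  0.82   0.02 ] [-0.739  0.829  1.164  2.217  4.573  0.782  0.024]
6.079 0 0.16 0.023 0.288 [0. 0.] [-0.579  1.063  0.882  2.121  4.198  0.75   0.247] [-0.71   0.775  1.057  2.216  4.557  0.678  0.038] [-0.678  0.732  0.961  2.215  4.54   0.591  0.053]
6.088 0 0.16 0.04 0.24 [0. 0.] [-0.524  1.004  0.741  2.119  4.126  0.63   0.348] [-0.686  0.742  0.984  2.216  4.544  0.612  0.048] [-0.581  0.648  0.728  2.213  4.482  0.404  0.106]
6.168 0 0.16 0.03 0.024 [0. 0.] [-0.212  0.863  0.133  2.111  3.289  0.3    1.293] [-0.216  0.54   0.099  2.204  3.083  0.069  1.509] [-0.235  0.542  0.126  2.202  3.299  0.068  1.293]
6.179 0 0.16 0.001 0.071 [0. 0.] [-0.134  0.856 -0.004  2.112  2.958  0.3    1.647] [-0.172  0.538  0.031  2.209  2.624  0.083  1.971] [-0.203  0.539  0.079  2.205  2.934  0.071  1.659]
```

```bash
cat > p2.py <<'E'
from plan import *
s=r.read_state();q=s['qpos']
# validate controller model on the last move
qs=np.array([-.254,.582,.113,2.186,-.978,.001,-.745]);pc,Rc=fk(qs)
for row in [(-1,0)]+[(-1,-.5)]*3+[(-.5,-.5),(0,-.5)]:
    pc=pc+Rc.apply([0,0,row[0]*.025]);Rc=Rc*R.from_rotvec([0,row[1]*.15,0]);qs,*e=follow(qs,pc,Rc,8)
print("sim",qs.round(3),"real",q.round(3),e)
rng=np.random.default_rng(1);C=[]
Rt=RF*R.from_euler('z',np.pi)
for h in(.1,.16,.22):
    p=F0+h*zf()
    for k in range(20):
        q0=rng.uniform(lo,hi)
        if k%2:q0=np.array([.44,1.19,-1.19*rng.uniform(0,1),2.17,2.2,.5,-.5])
        qq,ep,er=ik(p,Rt,q0,x,.05)
        if ep>3 or er>.02:continue
        Q=[q+(qq-q)*t for t in np.linspace(0,1,30)]
        P=[fk(a)[0] for a in Q];qs=q;bad=0;m6=9
        for a in Q[1:]:
            pa,Ra=fk(a);qs,e1,e2=follow(qs,pa,Ra,3);bad=max(bad,e1,e2);m6=min(m6,qs[5])
        for hh in np.arange(h,.017,-.02): qs2,*e=follow(qs if hh==h else qs2,F0+hh*zf(),Rt,3)
        L=sum((fk(b)[1]*fk(a)[1].inv()).magnitude() for a,b in zip(Q,Q[1:]))
        C.append((L,h,min(a[2] for a in P),bad,m6,e,qs2,qq,qs))
C.sort(key=lambda c:c[0]+100*(max(c[5])>.01)+50*c[3]);print(len(C))
for c in C[:8]:print(*[np.round(v,2) for v in c])
E
python3 p2.py
```

```text
sim [-0.648  0.612  0.911  1.737 -0.543  1.06  -1.105] real [-0.639  0.611  0.88   1.787 -0.569  0.973 -1.083] [np.float64(1.2412670766236366e-16), 4.31403867638565e-16]
46
3.47 0.1 0.16 0.53 0.0 [0. 0.] [ 0.23  0.94 -0.68  2.11  2.06  0.64 -0.49] [-0.26  0.69  0.18  2.18  3.45  0.2  -2.01] [-0.63  0.76  0.84  2.22  1.25  0.    0.17]
3.15 0.22 0.26 0.0 0.07 [0.11 0.34] [-0.33  0.85  0.31  2.15  0.51  0.    0.9 ] [-0.26  0.4   0.11  2.22  0.38  0.07  1.05] [-0.24  0.4   0.08  2.22  0.52  0.07  0.91]
3.15 0.22 0.26 0.0 0.07 [0.1  0.33] [-0.31  0.85  0.28  2.15  0.45  0.    0.96] [-0.29  0.4   0.16  2.22  0.03  0.06  1.4 ] [-0.25  0.4   0.09  2.22  0.46  0.07  0.97]
3.16 0.22 0.26 0.0 0.07 [0.1  0.33] [-0.31  0.84  0.27  2.15  0.42  0.    0.99] [-0.31  0.4   0.18  2.22 -0.11  0.06  1.54] [-0.25  0.4   0.1   2.22  0.44  0.07  0.99]
3.17 0.22 0.25 0.0 0.08 [0.11 0.37] [-0.36  0.85  0.37  2.15  0.61  0.    0.79] [ 0.07  0.41 -0.37  2.21  1.25  0.25  0.17] [-0.22  0.39  0.06  2.22  0.61  0.08  0.82]
3.19 0.22 0.23 0.0 0.08 [0.11 0.36] [-0.36  0.85  0.36  2.15  0.59  0.    0.81] [ 0.25  0.44 -0.66  2.2   1.34  0.4   0.08] [-0.23  0.39  0.06  2.22  0.6   0.08  0.84]
3.19 0.22 0.23 0.0 0.08 [0.11 0.36] [-0.36  0.85  0.36  2.15  0.59  0.    0.81] [ 0.26  0.45 -0.67  2.2   1.34  0.4   0.08] [-0.23  0.39  0.06  2.22  0.6   0.08  0.84]
3.2 0.22 0.23 0.0 0.08 [0.11 0.36] [-0.36  0.85  0.36  2.15  0.59  0.    0.81] [ 0.27  0.45 -0.68  2.2   1.34  0.41  0.07] [-0.23  0.39  0.07  2.22  0.59  0.08  0.84]
```

```bash
cat > p3.py <<'E'
from plan import *
s=r.read_state();q=s['qpos'];C=[]
def path(*K,n=20):
    return [a+(b-a)*t for a,b in zip(K,K[1:]) for t in np.linspace(0,1,n+1)[1:]]
for fl in (0,1):
 Rt=RF*R.from_euler('z',np.pi*fl)
 for j3 in(0,.5,.88,-.6):
  for j6 in(.4,.7):
   for j5 in(1.5,2.2,2.9):
    for j24 in (1.9,2.1):
     for h in(.11,.15):
      qa=np.array([q[0]*j3/.88,.5,j3,j24,j5,j6,-1.3 if fl else 1.0])
      qb,ep,er=ik(F0+h*zf(),Rt,qa,x,.3)
      qb,ep,er=ik(F0+h*zf(),Rt,qb,x,.01)
      if ep>3 or er>.02:continue
      Q=path(q,qa,qb);P=np.array([fk(a)[0] for a in Q]);
      if P[:35,2].min()<.2:continue
      qs=q;bad=0;m6=9;L=0;pr=fk(q)
      for a in Q:
        pa,Ra=fk(a);qs,e1,e2=follow(qs,pa,Ra,3);bad=max(bad,e1,e2);m6=min(m6,qs[5]);L+=max((Ra*pr[1].inv()).magnitude()/.15,np.linalg.norm(pa-pr[0])/.025);pr=(pa,Ra)
      for hh in np.arange(h,.017,-.02):
        qs2,*e=follow(qs if hh==h else qs2,F0+hh*zf(),Rt,4);m6=min(m6,qs2[5])
      mar=np.minimum(qs2-lo,hi-qs2).min()
      C.append((L,fl,h,P[:,2].min(),bad,m6,mar,e,qa,qb,qs2))
C=[c for c in C if max(c[7])<.01 and c[4]<.03];C.sort(key=lambda c:c[0]-150*min(c[5],.15));print(len(C))
for c in C[:8]:print(*[np.round(v,2) for v in c])
import pickle;pickle.dump(C[:20],open("C.pkl","wb"))
E
python3 p3.py
```

```text
76
41.0 0 0.11 0.17 0.0 0.17 0.29 [0. 0.] [-0.   0.5  0.   1.9  1.5  0.7  1. ] [-0.09  0.65 -0.1   2.19  2.54  0.21  2.07] [-0.14  0.83  0.    2.12  2.96  0.29  1.64]
41.01 0 0.11 0.17 0.0 0.18 0.29 [0. 0.] [-0.   0.5  0.   2.1  1.5  0.7  1. ] [-0.09  0.65 -0.1   2.19  2.53  0.21  2.07] [-0.13  0.83 -0.02  2.12  2.91  0.29  1.69]
41.24 0 0.11 0.17 0.0 0.18 0.29 [0. 0.] [-0.36  0.5   0.5   2.1   1.5   0.4   1.  ] [-0.12  0.65 -0.05  2.19  2.67  0.19  1.93] [-0.12  0.83 -0.03  2.12  2.89  0.29  1.71]
41.25 0 0.11 0.17 0.0 0.18 0.29 [0. 0.] [-0.36  0.5   0.5   1.9   1.5   0.4   1.  ] [-0.12  0.65 -0.05  2.19  2.67  0.19  1.93] [-0.13  0.83 -0.01  2.12  2.94  0.29  1.66]
41.4 0 0.11 0.17 0.0 0.18 0.29 [0. 0.] [-0.64  0.5   0.88  2.1   1.5   0.4   1.  ] [-0.13  0.65 -0.03  2.19  2.74  0.19  1.86] [-0.12  0.83 -0.03  2.12  2.88  0.29  1.73]
41.48 0 0.11 0.17 0.0 0.18 0.29 [0. 0.] [-0.36  0.5   0.5   2.1   1.5   0.7   1.  ] [-0.11  0.65 -0.06  2.19  2.65  0.19  1.95] [-0.12  0.83 -0.03  2.12  2.89  0.29  1.71]
41.82 0 0.11 0.17 0.0 0.18 0.3 [0. 0.] [ 0.44  0.5  -0.6   2.1   2.2   0.7   1.  ] [-0.13  0.65 -0.03  2.19  2.74  0.19  1.86] [-0.23  0.85  0.17  2.12  3.38  0.3   1.2 ]
42.4 0 0.11 0.17 0.0 0.17 0.29 [0. 0.] [-0.36  0.5   0.5   2.1   2.2   0.4   1.  ] [-0.17  0.66  0.04  2.19  2.98  0.17  1.62] [-0.21  0.84  0.13  2.12  3.29  0.29  1.29]
```

```bash
sed -i 's/C\[:20\],open/C,open/' p3.py; python3 p3.py >/dev/null; cat > p4.py <<'E'
from plan import *
import pickle,sys
C=pickle.load(open("C.pkl","rb"));q=r.read_state()['qpos']
def path(*K,n=20): return [a+(b-a)*t for a,b in zip(K,K[1:]) for t in np.linspace(0,1,n+1)[1:]]
g_=np.array([[a,b,c] for a in(-.045,0,.045) for b in(-.075,-.04,0,.04,.075) for c in(.018,.0)]+[[a,b,-.09] for a in(-.045,0,.08) for b in(-.06,0,.06)])
def clear(Q):
    o=[]
    for a in Q:
        p,Rr=fk(a);P=p+Rr.apply(g_)
        o.append((np.linalg.norm(P-[.66,.042,.15],axis=1).min(),P[:,2].min()))
    return np.array(o)
if __name__=="__main__":
  for fl in(0,1):
    for c in [c for c in C if c[1]==fl][:14]:
        o=clear(path(q,c[8],c[9]));print(*[np.round(v,2) for v in c[:7]],"knob",o[:,0].min().round(3),"z",o[:,1].min().round(3),c[8].round(2),c[9].round(2))
E
python3 p4.py
```

```text
41.0 0 0.11 0.17 0.0 0.17 0.29 knob 0.066 z 0.136 [-0.   0.5  0.   1.9  1.5  0.7  1. ] [-0.09  0.65 -0.1   2.19  2.54  0.21  2.07]
41.01 0 0.11 0.17 0.0 0.18 0.29 knob 0.068 z 0.136 [-0.   0.5  0.   2.1  1.5  0.7  1. ] [-0.09  0.65 -0.1   2.19  2.53  0.21  2.07]
41.24 0 0.11 0.17 0.0 0.18 0.29 knob 0.069 z 0.136 [-0.36  0.5   0.5   2.1   1.5   0.4   1.  ] [-0.12  0.65 -0.05  2.19  2.67  0.19  1.93]
41.25 0 0.11 0.17 0.0 0.18 0.29 knob 0.066 z 0.136 [-0.36  0.5   0.5   1.9   1.5   0.4   1.  ] [-0.12  0.65 -0.05  2.19  2.67  0.19  1.93]
41.4 0 0.11 0.17 0.0 0.18 0.29 knob 0.069 z 0.136 [-0.64  0.5   0.88  2.1   1.5   0.4   1.  ] [-0.13  0.65 -0.03  2.19  2.74  0.19  1.86]
41.48 0 0.11 0.17 0.0 0.18 0.29 knob 0.068 z 0.136 [-0.36  0.5   0.5   2.1   1.5   0.7   1.  ] [-0.11  0.65 -0.06  2.19  2.65  0.19  1.95]
41.82 0 0.11 0.17 0.0 0.18 0.3 knob 0.073 z 0.136 [ 0.44  0.5  -0.6   2.1   2.2   0.7   1.  ] [-0.13  0.65 -0.03  2.19  2.74  0.19  1.86]
42.4 0 0.11 0.17 0.0 0.17 0.29 knob 0.072 z 0.136 [-0.36  0.5   0.5   2.1   2.2   0.4   1.  ] [-0.17  0.66  0.04  2.19  2.98  0.17  1.62]
42.57 0 0.11 0.17 0.0 0.18 0.29 knob 0.067 z 0.136 [-0.64  0.5   0.88  1.9   1.5   0.4   1.  ] [-0.13  0.65 -0.03  2.19  2.74  0.19  1.86]
42.6 0 0.11 0.17 0.0 0.17 0.29 knob 0.066 z 0.136 [-0.36  0.5   0.5   1.9   1.5   0.7   1.  ] [-0.11  0.65 -0.05  2.19  2.65  0.19  1.95]
41.12 0 0.11 0.17 0.0 0.14 0.29 knob 0.071 z 0.136 [-0.   0.5  0.   2.1  2.2  0.4  1. ] [-0.16  0.66  0.02  2.19  2.88  0.18  1.71]
42.98 0 0.11 0.17 0.0 0.18 0.3 knob 0.071 z 0.136 [-0.   0.5  0.   2.1  2.2  0.7  1. ] [-0.16  0.66  0.01  2.19  2.87  0.18  1.72]
43.68 0 0.11 0.17 0.01 0.16 0.32 knob 0.073 z 0.136 [-0.   0.5  0.   2.1  2.9  0.4  1. ] [-0.21  0.66  0.11  2.19  3.22  0.17  1.37]
44.04 0 0.11 0.17 0.0 0.18 0.29 knob 0.069 z 0.136 [-0.64  0.5   0.88  2.1   1.5   0.7   1.  ] [-0.13  0.65 -0.03  2.19  2.73  0.19  1.87]
```

```bash
cat > p5.py <<'E'
from p4 import *
qa=C[1][8];qb=C[1][9]
Q=path(q,qa,qb,n=200);W=[q]
lim=np.array([.15,.15,.2,.2,.24,.24,.24])
def unit(a,b):
    pa,Ra=fk(a);pb,Rb=fk(b);return np.hstack([Ra.inv().apply(pb-pa)/.025,(Ra.inv()*Rb).as_rotvec()/.15])
for a,b in zip(Q,Q[1:]+[None]):
    if b is None or np.abs(unit(W[-1],b)).max()>.85 or (np.abs(b-W[-1])/lim).max()>.85: W.append(a)
rows=[unit(a,b).round(2) for a,b in zip(W,W[1:])]
qs=q;p,Rc=fk(q)
for k,w in enumerate(rows):
    p=p+Rc.apply(w[:3]*.025);Rc=Rc*R.from_rotvec(w[3:]*.15);q1,*e=follow(qs,p,Rc,3)
    dd=(np.abs(q1-qs)/lim).max();qs=q1
    print(w.tolist(),dd.round(2),p.round(2) if k%4==3 else "")
print(qs.round(2))
E
python3 p5.py
```

```text
[-0.45, 0.65, 0.17, -0.25, -0.25, -0.75] 0.36 
[-0.49, 0.59, 0.17, -0.22, -0.26, -0.76] 0.36 
[-0.52, 0.53, 0.17, -0.2, -0.26, -0.77] 0.35 
[-0.54, 0.47, 0.17, -0.18, -0.27, -0.79] 0.35 [ 0.44 -0.02  0.27]
[-0.55, 0.41, 0.17, -0.16, -0.27, -0.8] 0.35 
[-0.55, 0.36, 0.17, -0.14, -0.26, -0.81] 0.35 
[-0.55, 0.3, 0.17, -0.12, -0.26, -0.82] 0.35 
[-0.55, 0.26, 0.17, -0.11, -0.26, -0.83] 0.35 [ 0.41 -0.09  0.27]
[-0.54, 0.21, 0.17, -0.09, -0.25, -0.84] 0.35 
[-0.53, 0.17, 0.16, -0.08, -0.25, -0.85] 0.35 
[-0.44, 0.11, 0.14, -0.06, -0.21, -0.73] 0.29 
[-0.43, 0.09, 0.13, -0.06, -0.21, -0.74] 0.29 [ 0.4  -0.14  0.28]
[-0.41, 0.07, 0.13, -0.05, -0.2, -0.74] 0.29 
[-0.4, 0.05, 0.12, -0.05, -0.2, -0.74] 0.29 
[-0.39, 0.04, 0.12, -0.04, -0.2, -0.75] 0.29 
[-0.37, 0.02, 0.11, -0.04, -0.2, -0.75] 0.28 [ 0.41 -0.18  0.29]
[-0.36, 0.01, 0.11, -0.03, -0.2, -0.75] 0.28 
[-0.35, 0.0, 0.1, -0.03, -0.2, -0.75] 0.28 
[-0.34, -0.01, 0.1, -0.03, -0.2, -0.76] 0.28 
[-0.33, -0.01, 0.09, -0.02, -0.21, -0.76] 0.27 [ 0.43 -0.21  0.29]
[-0.33, -0.02, 0.08, -0.02, -0.21, -0.76] 0.27 
[-0.32, -0.02, 0.07, -0.01, -
[... 786 characters left out ...]
0.38 
[-0.72, -0.06, 0.04, 0.09, -0.28, -0.8] 0.34 
[-0.72, -0.1, 0.05, 0.1, -0.27, -0.8] 0.33 
[-0.72, -0.13, 0.05, 0.11, -0.27, -0.8] 0.32 [ 0.58 -0.11  0.26]
[-0.71, -0.17, 0.06, 0.12, -0.27, -0.8] 0.31 
[-0.7, -0.2, 0.06, 0.13, -0.26, -0.8] 0.3 
[-0.69, -0.24, 0.07, 0.14, -0.26, -0.8] 0.29 
[-0.67, -0.27, 0.08, 0.14, -0.25, -0.81] 0.28 [ 0.58 -0.04  0.22]
[-0.66, -0.31, 0.08, 0.15, -0.25, -0.81] 0.28 
[-0.64, -0.34, 0.09, 0.16, -0.24, -0.81] 0.27 
[-0.62, -0.37, 0.09, 0.17, -0.24, -0.81] 0.27 
[-0.59, -0.4, 0.1, 0.18, -0.23, -0.81] 0.27 [0.56 0.02 0.19]
[-0.56, -0.43, 0.1, 0.19, -0.22, -0.81] 0.26 
[-0.44, -0.37, 0.09, 0.16, -0.18, -0.66] 0.21 
[-0.16  0.65  0.01  2.19  2.9   0.17  1.7 ]
```

Call:
send_rows:
  plan:
    - [-0.45,0.65,0.17,-0.25,-0.25,-0.75]
    - [-0.49,0.59,0.17,-0.22,-0.26,-0.76]
    - [-0.52,0.53,0.17,-0.2,-0.26,-0.77]
    - [-0.54,0.47,0.17,-0.18,-0.27,-0.79]
    - [-0.55,0.41,0.17,-0.16,-0.27,-0.8]
    - [-0.55,0.36,0.17,-0.14,-0.26,-0.81]
    - [-0.55,0.3,0.17,-0.12,-0.26,-0.82]
    - [-0.55,0.26,0.17,-0.11,-0.26,-0.83]

```text
time_s: 10.05
position: [0.4114, -0.0852, 0.2726]
orientation: [0.109, 0.87, 0.46, -0.141]
contact_force: [-0.7, 0.5, -3.3]
gripper_width: 0.021
gripper_force: 79.2
```

Call:
send_rows:
  plan:
    - [-0.54,0.21,0.17,-0.09,-0.25,-0.84]
    - [-0.53,0.17,0.16,-0.08,-0.25,-0.85]
    - [-0.44,0.11,0.14,-0.06,-0.21,-0.73]
    - [-0.43,0.09,0.13,-0.06,-0.21,-0.74]
    - [-0.41,0.07,0.13,-0.05,-0.2,-0.74]
    - [-0.4,0.05,0.12,-0.05,-0.2,-0.74]
    - [-0.39,0.04,0.12,-0.04,-0.2,-0.75]
    - [-0.37,0.02,0.11,-0.04,-0.2,-0.75]

```text
time_s: 11.05
position: [0.4101, -0.1766, 0.286]
orientation: [0.12, 0.547, 0.784, -0.268]
contact_force: [-0.4, -0.9, -3.1]
gripper_width: 0.0211
gripper_force: 79.3
```

```bash
python3 spin.py; sed -i 's/^qa=C/qa0=C/; s/qb=C\[1\]\[9\]/qb=C[1][9];qa=qa0;n=200/' p5.py; python3 p5.py | tail -40
```

```text
q [-0.407  0.586  0.603  1.949  0.398  0.775  0.176] [ 0.41006634 -0.17657606  0.2859759 ] err 0.0
[[-0.001 -0.     0.317]
 [-0.    -0.005 -0.   ]
 [ 0.    -0.005  0.485]
 [ 0.002 -0.01   0.035]
 [ 0.001 -0.01   0.289]
 [-0.002 -0.    -0.   ]
 [-0.001 -0.    -0.025]
 [ 0.001 -0.001  0.335]]
[-0.35, -0.08, 0.17, 0.02, -0.19, -0.84] 0.32 
[-0.34, -0.07, 0.16, 0.02, -0.19, -0.84] 0.32 
[-0.33, -0.07, 0.14, 0.01, -0.2, -0.84] 0.31 
[-0.33, -0.06, 0.13, 0.01, -0.21, -0.84] 0.3 [ 0.42 -0.21  0.29]
[-0.33, -0.05, 0.11, 0.01, -0.22, -0.84] 0.3 
[-0.33, -0.05, 0.1, 0.01, -0.23, -0.83] 0.28 
[-0.34, -0.05, 0.08, 0.01, -0.24, -0.83] 0.28 
[-0.35, -0.05, 0.06, 0.02, -0.25, -0.82] 0.29 [ 0.45 -0.23  0.3 ]
[-0.36, -0.06, 0.04, 0.03, -0.26, -0.82] 0.3 
[-0.38, -0.07, 0.03, 0.04, -0.28, -0.81] 0.32 
[-0.39, -0.08, 0.01, 0.06, -0.29, -0.81] 0.35 
[-0.4, -0.1, -0.01, 0.08, -0.29, -0.8] 0.37 [ 0.49 -0.23  0.31]
[-0.41, -0.13, -0.03, 0.1, -0.3, -0.8] 0.41 
[-0.46, -0.17, -0.06, 0.14, -0.33, -0.85] 0.51 
[-0.65, 0.06, 0.0, 0.07, -0.31, -0.81] 0.42 
[-0.69, 0.09, 0.03, 0.06, -0.29, -0.78] 0.41 [ 0.53 -0.2
[... 206 characters left out ...]
0.28]
[-0.71, -0.07, 0.05, 0.1, -0.28, -0.8] 0.35 
[-0.71, -0.11, 0.05, 0.11, -0.27, -0.8] 0.33 
[-0.71, -0.14, 0.06, 0.11, -0.27, -0.8] 0.31 
[-0.7, -0.18, 0.06, 0.12, -0.26, -0.8] 0.3 [ 0.58 -0.09  0.24]
[-0.69, -0.21, 0.07, 0.13, -0.26, -0.8] 0.29 
[-0.68, -0.25, 0.07, 0.14, -0.26, -0.81] 0.29 
[-0.66, -0.28, 0.08, 0.15, -0.25, -0.81] 0.29 
[-0.64, -0.32, 0.08, 0.16, -0.24, -0.81] 0.28 [ 0.57 -0.02  0.21]
[-0.62, -0.35, 0.09, 0.16, -0.24, -0.81] 0.27 
[-0.6, -0.38, 0.09, 0.17, -0.23, -0.81] 0.27 
[-0.57, -0.4, 0.1, 0.18, -0.23, -0.81] 0.27 
[-0.55, -0.43, 0.1, 0.19, -0.22, -0.81] 0.26 [0.54 0.03 0.17]
[-0.18, -0.17, 0.04, 0.07, -0.08, -0.3] 0.1 
[-0.16  0.66  0.02  2.19  2.9   0.18  1.7 ]
```

Call:
send_rows:
  plan:
    - [-0.35,-0.08,0.17,0.02,-0.19,-0.84]
    - [-0.34,-0.07,0.16,0.02,-0.19,-0.84]
    - [-0.33,-0.07,0.14,0.01,-0.2,-0.84]
    - [-0.33,-0.06,0.13,0.01,-0.21,-0.84]
    - [-0.33,-0.05,0.11,0.01,-0.22,-0.84]
    - [-0.33,-0.05,0.1,0.01,-0.23,-0.83]
    - [-0.34,-0.05,0.08,0.01,-0.24,-0.83]
    - [-0.35,-0.05,0.06,0.02,-0.25,-0.82]

```text
time_s: 12.05
position: [0.448, -0.232, 0.298]
orientation: [0.071, 0.066, 0.928, -0.361]
contact_force: [-0.5, -0.5, -3.9]
gripper_width: 0.0209
gripper_force: 79.6
```

Call:
send_rows:
  plan:
    - [-0.36,-0.06,0.04,0.03,-0.26,-0.82]
    - [-0.38,-0.07,0.03,0.04,-0.28,-0.81]
    - [-0.39,-0.08,0.01,0.06,-0.29,-0.81]
    - [-0.4,-0.1,-0.01,0.08,-0.29,-0.8]
    - [-0.41,-0.13,-0.03,0.1,-0.3,-0.8]
    - [-0.46,-0.17,-0.06,0.14,-0.33,-0.85]
    - [-0.65,0.06,0,0.07,-0.31,-0.81]
    - [-0.69,0.09,0.03,0.06,-0.29,-0.78]

```text
time_s: 13.05
position: [0.5305, -0.2055, 0.3017]
orientation: [0.05, -0.432, 0.81, -0.394]
contact_force: [-0.3, -0.9, -3.1]
gripper_width: 0.0213
gripper_force: 79.6
```

```bash
python3 spin.py|head -1; sed -i 's/^Q=path(q,qa,qb,n=200)/Q=path(q,qb,n=300)/' p5.py; python3 p5.py | tail -40
```

```text
q [-0.304  0.561  0.467  2.121  1.65   0.379  1.033] [ 0.53052602 -0.20549991  0.3016817 ] err 0.0
[-0.6, 0.23, 0.07, -0.03, -0.24, -0.82] 0.25 
[-0.62, 0.18, 0.07, -0.01, -0.24, -0.82] 0.27 
[-0.64, 0.12, 0.08, 0.0, -0.25, -0.82] 0.27 
[-0.66, 0.07, 0.08, 0.02, -0.25, -0.81] 0.28 [ 0.55 -0.16  0.27]
[-0.66, 0.01, 0.08, 0.04, -0.25, -0.81] 0.29 
[-0.67, -0.05, 0.08, 0.06, -0.25, -0.81] 0.29 
[-0.7, -0.11, 0.08, 0.09, -0.26, -0.85] 0.31 
[-0.69, -0.18, 0.08, 0.11, -0.26, -0.84] 0.3 [ 0.56 -0.1   0.23]
[-0.67, -0.24, 0.08, 0.14, -0.25, -0.84] 0.31 
[-0.64, -0.3, 0.08, 0.16, -0.24, -0.84] 0.3 
[-0.6, -0.36, 0.08, 0.18, -0.23, -0.84] 0.3 
[-0.56, -0.42, 0.08, 0.2, -0.21, -0.83] 0.29 [ 0.56 -0.03  0.2 ]
[-0.52, -0.47, 0.07, 0.22, -0.19, -0.83] 0.29 
[-0.47, -0.51, 0.07, 0.24, -0.17, -0.83] 0.29 
[-0.41, -0.55, 0.07, 0.25, -0.15, -0.83] 0.29 
[-0.35, -0.58, 0.07, 0.27, -0.12, -0.83] 0.29 [0.54 0.03 0.17]
[-0.03, -0.06, 0.01, 0.03, -0.01, -0.09] 0.03 
[-0.14  0.66 -0.01  2.19  2.77  0.18  1.83]
```

Call:
send_rows:
  plan:
    - [-0.6,0.23,0.07,-0.03,-0.24,-0.82]
    - [-0.62,0.18,0.07,-0.01,-0.24,-0.82]
    - [-0.64,0.12,0.08,0,-0.25,-0.82]
    - [-0.66,0.07,0.08,0.02,-0.25,-0.81]
    - [-0.66,0.01,0.08,0.04,-0.25,-0.81]
    - [-0.67,-0.05,0.08,0.06,-0.25,-0.81]
    - [-0.7,-0.11,0.08,0.09,-0.26,-0.85]
    - [-0.69,-0.18,0.08,0.11,-0.26,-0.84]

```text
time_s: 14.05
position: [0.5615, -0.0975, 0.2291]
orientation: [0.011, 0.814, -0.487, 0.316]
contact_force: [0.2, -1.2, -3.8]
gripper_width: 0.0214
gripper_force: 79.6
```

Call:
send_rows:
  plan:
    - [-0.67,-0.24,0.08,0.14,-0.25,-0.84]
    - [-0.64,-0.3,0.08,0.16,-0.24,-0.84]
    - [-0.6,-0.36,0.08,0.18,-0.23,-0.84]
    - [-0.56,-0.42,0.08,0.2,-0.21,-0.83]
    - [-0.52,-0.47,0.07,0.22,-0.19,-0.83]
    - [-0.47,-0.51,0.07,0.24,-0.17,-0.83]
    - [-0.41,-0.55,0.07,0.25,-0.15,-0.83]
    - [-0.38,-0.64,0.08,0.3,-0.13,-0.92]

```text
time_s: 15.05
position: [0.5417, 0.0293, 0.1723]
orientation: [-0.001, 0.973, 0.012, 0.231]
contact_force: [-0.0, 0.2, -3.7]
gripper_width: 0.0212
gripper_force: 79.5
```

```bash
python3 spin.py|head -1; python3 - <<'E'
from h import *
xf=RF.apply([1,0,0])
go(F0+.11*zf(),RF);go(F0+.09*zf()-.07*xf,RF)
E
```

```text
q [-0.139  0.656 -0.01   2.19   2.768  0.179  1.832] [0.54174438 0.02926388 0.17226522] err 0.0
t 15.05 shift units [-0.04 -0.37 -0.05] turn units [0.03 0.03 0.01]
t 15.05 shift units [-2.84 -0.38  0.77] turn units [0.03 0.03 0.01]
```

```bash
python3 - <<'E'
from plan import *
q=r.read_state()['qpos'];p0,R0=fk(q)
xf=RF.apply([1,0,0]);yf=np.cross(zf(),xf)
i=cams.camera_info("wrist");co=R0.inv().apply(i['origin']-p0);cr=R0.inv()*rot(i['orientation'])
for dx,h in((-.06,.09),(-.07,.07),(-.08,.07),(-.085,.06)):
    qs=q
    for t in np.linspace(0,1,6)[1:]:
        qs,*e=follow(qs,p0+t*(F0+h*zf()+dx*xf-p0),RF,3)
    p,Rr=fk(qs);j=dict(i);j['origin']=p+Rr.apply(co);o=(Rr*cr).as_quat();j['orientation']=o[[3,0,1,2]]
    edge=p+Rr.apply([.045,0,.008])
    print(dx,h,qs.round(2),np.round(e,3),proj(j,[tips+.055*yf,F0+.055*yf,edge]).round(0).tolist(),(p+Rr.apply([-.05,0,.02]))[2].round(3))
E
```

```text
-0.06 0.09 [-0.11  0.75 -0.13  2.39  2.79  0.49  1.76] [0. 0.] [[205.0, 155.0], [216.0, 152.0], [310.0, 204.0]] 0.087
-0.07 0.07 [-0.1   0.81 -0.15  2.4   2.8   0.57  1.75] [0. 0.] [[192.0, 136.0], [206.0, 135.0], [310.0, 204.0]] 0.065
-0.08 0.07 [-0.1   0.83 -0.17  2.44  2.8   0.62  1.74] [0. 0.] [[190.0, 113.0], [205.0, 115.0], [310.0, 204.0]] 0.06
-0.085 0.06 [-0.09  0.86 -0.18  2.44  2.81  0.66  1.73] [0. 0.] [[182.0, 100.0], [199.0, 104.0], [310.0, 204.0]] 0.049
```

Call:
send_rows:
  plan:
    - [-0.6,-0.1,0.2,0.03,0.03,0.01]
    - [-0.6,-0.1,0.2,0,0,0]
    - [-0.6,-0.1,0.2,0,0,0]
    - [-0.64,-0.08,0.17,0,0,0]
    - [0,0,0,0,0,0]
    - [0,0,0,0,0,0]

```text
time_s: 15.8
position: [0.4978, 0.0371, 0.128]
orientation: [-0.003, 0.972, 0.009, 0.235]
contact_force: [-0.1, 0.4, -3.0]
gripper_width: 0.0207
gripper_force: 79.4
```

```bash
python3 - <<'E'
from h import *
xf=RF.apply([1,0,0]);yf=np.cross(zf(),xf)
i=cams.camera_info("wrist");im=cams.capture("wrist");cv2.imwrite("pics/w5.png",im)
s=r.read_state();Rc=rot(s['orientation']);print(s['position'])
print("holes",proj(i,s['position']+Rc.apply([[0,-.055,.008],[0,.055,.008]])))
print("tips",proj(i,[tips+.055*yf,tips-.055*yf]),"bases",proj(i,[F0+.055*yf,F0-.055*yf]))
go(F0+.09*zf()-.06*xf,RF)
c=lambda x,y:cv2.resize(im[y:y+100,x:x+130],None,fx=3,fy=3,interpolation=2)
o=np.vstack([np.hstack([c(150,100),c(360,100)]),np.hstack([c(120,255),c(380,255)])]);cv2.imwrite("pics/w5c.png",o)
E
```

```text
[0.49798729 0.03713792 0.12809359]
holes [[180.92280484 307.72327036]
 [439.27002433 307.73874163]]
tips [[203.263407   159.99808172]
 [414.9256199  158.9706459 ]] bases [[215.17127248 156.66152277]
 [403.66177423 155.74812131]]
t 15.85 shift units [-0.08 -0.02 -0.03] turn units [ 0.01 -0.02 -0.03]
```

View pics/w5c.png

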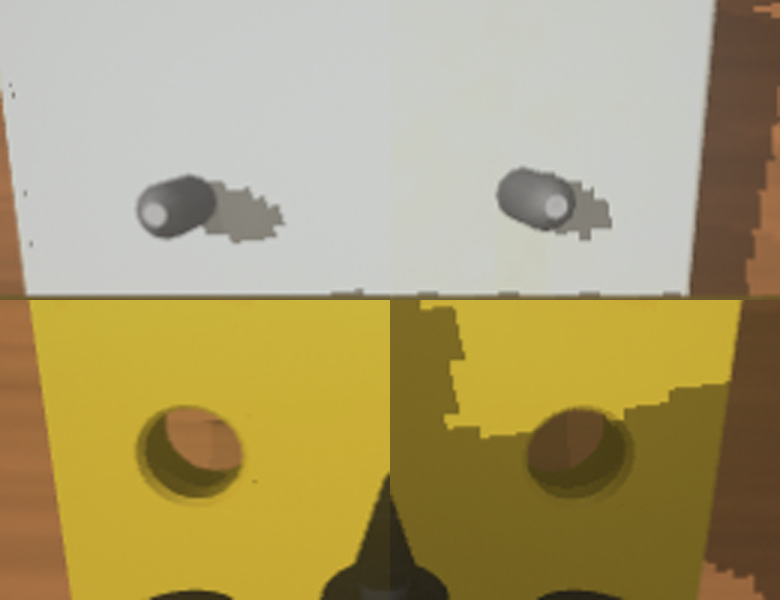

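The crop shows the pin tips clearly at (201,171.3) and (415.3,168.7) and the plate holes at (183.3,305.3) and (443,305.6). The tips are about 5 mm lower down the slope than my top-view estimate, so I'll correct using this camera alone.

```bash
cat > rel.py <<'E'
from h import *
def meas(tp,hp,Rc,i,pos):
    # in tool frame: scale rays to plane z=const
    o=Rc.inv().apply(i['origin']-pos)
    def at(px,z):
        d=Rc.inv().apply(ray(i,px));return o+d*((z-o[2])/d[:,2])[:,None]
    H=at(hp,.008)
    zz=np.linspace(.02,.1,801);L=[np.linalg.norm(np.diff(at(tp,z),axis=0)) for z in zz]
    zt=zz[np.argmin(np.abs(np.array(L)-.11))]
    return H,zt,at(tp,zt),at
E
python3 - <<'E'
from rel import *
i=cams.camera_info("wrist");s=r.read_state();Rc=rot(s['orientation'])
tp=[(201,171.3),(415.3,168.7)];hp=[(183.3,305.3),(443,305.6)]
H,zt,Tt,at=meas(tp,hp,Rc,i,s['position'])
print("holes",H.round(4),"tips",zt,Tt.round(4))
zexp=Rc.inv().apply(tips-s['position'])[2];print("z from top est",zexp, at(tp,zexp).round(4))
for T_ in (Tt,at(tp,zexp)):
    d=T_.mean(0)-H.mean(0);a=np.diff(T_,axis=0)[0];b=np.diff(H,axis=0)[0]
    print("shift units xy",(d[:2]/.025).round(3),"yaw units",((np.arctan2(a[1],a[0])-np.arctan2(b[1],b[0]))/.15).round(3))
E
```

```text
holes [[ 0.0014 -0.0539  0.008 ]
 [ 0.0012  0.0565  0.008 ]] tips 0.05940000000000001 [[ 0.0522 -0.0563  0.0594]
 [ 0.0536  0.0537  0.0594]]
z from top est 0.06347674270251939 [[ 0.0518 -0.0574  0.0635]
 [ 0.0532  0.0548  0.0635]]
shift units xy [ 2.065 -0.103] yaw units -0.089
shift units xy [ 2.048 -0.105] yaw units -0.089
```

Call:
send_rows:
  plan:
    - [0.5,-0.05,0,0,0,-0.09]
    - [0.6,-0.06,0,0,0,0]
    - [0.6,0,0,0,0,0]
    - [0.35,0,0,0,0,0]
    - [0,0,0.5,0,0,0]
    - [0,0,0.5,0,0,0]
    - [0,0,0.4,0,0,0]
    - [0,0,0,0,0,0]

```text
time_s: 16.85
position: [0.559, 0.0415, 0.1188]
orientation: [-0.001, 0.972, 0.015, 0.234]
contact_force: [0.0, -0.6, -3.3]
gripper_width: 0.0211
gripper_force: 79.3
```

```bash
python3 - <<'E'
from h import *
i=cams.camera_info("wrist");im=cams.capture("wrist");cv2.imwrite("pics/w6.png",im)
s=r.read_state();print(s['position'],s['contact_force'],s['qpos'].round(2))
im2=cams.capture("scene");cv2.imwrite("pics/s6.png",im2)
c=lambda x,y:cv2.resize(im[y:y+100,x:x+130],None,fx=3,fy=3,interpolation=2)
o=np.vstack([np.hstack([c(120,255),c(380,255)]),cv2.resize(im2[220:340,250:410],(780,585))[:300]]);cv2.imwrite("pics/w6c.png",o)
E
```

```text
[0.55897012 0.04148714 0.11932269] [-0.6801085  -0.26563749 -3.4729156 ] [-0.13  0.79 -0.07  2.18  2.77  0.32  1.82]
```

View pics/w6c.png

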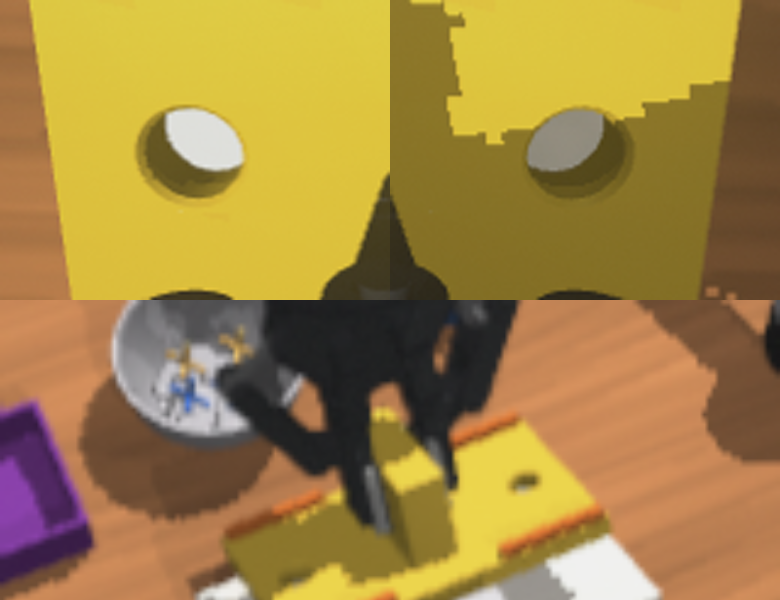

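Through the holes only the white face is visible so far, and the plate lies parallel above it. I'll descend in small steps, watching the force.

Call:
send_rows:
  plan:
    - [0,0,0.15,0,0,0]
    - [0,0,0.15,0,0,0]
    - [0,0,0.1,0,0,0]
    - [0,0,0.1,0,0,0]
    - [0,0,0,0,0,0]

```text
time_s: 17.58
position: [0.565, 0.0417, 0.1086]
orientation: [-0.001, 0.972, 0.015, 0.235]
contact_force: [0.5, -0.1, -3.8]
gripper_width: 0.0212
gripper_force: 79.3
```

Call:
send_rows:
  plan:
    - [0,0,0.1,0,0,0]
    - [0,0,0.1,0,0,0]
    - [0,0,0,0,0,0]

```text
time_s: 17.95
position: [0.5673, 0.0418, 0.1041]
orientation: [-0.001, 0.972, 0.015, 0.235]
contact_force: [0.0, -0.5, -3.6]
gripper_width: 0.0215
gripper_force: 79.3
```

Call:
send_rows:
  plan:
    - [0,0,0.1,0,0,0]
    - [0,0,0.1,0,0,0]
    - [0,0,0,0,0,0]

```text
time_s: 18.32
position: [0.5696, 0.0418, 0.0997]
orientation: [-0.001, 0.972, 0.015, 0.235]
contact_force: [0.6, -0.0, -3.2]
gripper_width: 0.0212
gripper_force: 79.3
```

Call:
send_rows:
  plan:
    - [0,0,0.1,0,0,0]
    - [0,0,0.1,0,0,0]
    - [0,0,0.08,0,0,0]
    - [0,0,0,0,0,0]

```text
time_s: 18.82
position: [0.5727, 0.0419, 0.0935]
orientation: [-0.001, 0.972, 0.015, 0.235]
contact_force: [-1.0, -0.2, -3.9]
gripper_width: 0.0212
gripper_force: 79.3
```

Call:
send_rows:
  plan:
    - [0,0,0.06,0,0,0]
    - [0,0,0.04,0,0,0]
    - [0,0,0,0,0,0]

```text
time_s: 19.2
position: [0.5739, 0.0419, 0.0913]
orientation: [-0.001, 0.972, 0.015, 0.235]
contact_force: [0.4, 0.5, -3.3]
gripper_width: 0.0213
gripper_force: 79.3
```

Call:
send_rows:
  plan:
    - [0,0,0.04,0,0,0]
    - [0,0,0.04,0,0,0]
    - [0,0,0.03,0,0,0]
    - [0,0,0,0,0,0]

```text
time_s: 19.7
position: [0.5744, 0.0417, 0.0907]
orientation: [-0.001, 0.972, 0.015, 0.236]
contact_force: [-29.0, -4.6, 52.0]
gripper_width: 0.0211
gripper_force: 88.0
```

```bash
python3 - <<'E'
from h import *
im=cams.capture("wrist");cv2.imwrite("pics/w7.png",im)
s=r.read_state();print(s['position'],s['contact_force'])
# coarse ascii of left/right hole grey saturation
hsv=cv2.cvtColor(im,cv2.COLOR_BGR2HSV)
for x0 in(160,420):
    print("\n".join("".join("#" if hsv[y,x,1]<60 else ("y" if hsv[y,x,2]>140 else ".") for x in range(x0,x0+46,1)) for y in range(286,326,2)));print()
E
```

```text
[0.57436927 0.04172804 0.09072645] [-30.21432781  -4.76870351  52.26541527]
yyyyyyyyyyyyyyyyyyyyyyyyyyyyyyyyyyyyyyyyyyyyyy
yyyyyyyyyyyyyyyyyyyyyyyyyyyyyyyyyyyyyyyyyyyyyy
yyyyyyyyyyyyyyyyyyyyyyyyyyyyyyyyyyyyyyyyyyyyyy
yyyyyyyyyyyyyyyyyyy..#.....yyyyyyyyyyyyyyyyyyy
yyyyyyyyyyyyy..###############..yyyyyyyyyyyyyy
yyyyyyyyyyy....#################...yyyyyyyyyyy
yyyyyyyyy......#################.....yyyyyyyyy
yyyyyyyy......#################.#......yyyyyyy
yyyyyyy......#################.#............yy
yyyyyyy....####################..............y
yyyyyyy..#####################.#......##......
yyyyyyy.#####################.##....####......
yyyyyy########################.....####y......
yyyyyy#######################.................
yyyyyy#######################.................
yyyyy#######################..................
yyyyyy#####################.......yyyyyyyyyyyy
yyyyyy#####################....yyyyyyyyyyyyyyy
yyyyyyy####################.yyyyyyyyyyyyyyyyyy
yyyyyyyy#################.yyyyyyyyyyyyyyyyyyyy

yyyyyyyyyyyyyyyyyyyyyyyyyyyyyyyyyyyyyyyyyyyyyy
yyyyyyyyyyyyyyyyyyyyyyyyyyyyyyyyyyyy
[... 156 characters left out ...]
yyyyyy...###################......yy......
yyyyyyyy......####################............
yy.............####################...........
.......##......######################.........
......####......#######################.......
......#####......#######################......
......#######.....########################....
.......#######....#########################...
...................#########################..
....................########################..
..................##########################..
....................########################..
.....................######################...
.......................####################...
.........................#################....
```

Both pins show through the holes (grey pin bodies fill them), and the 60 N contact force lies along the face normal, so the plate is seated. I'll ease off, open partway to stay clear of the pins, and withdraw along the normal.

Call:
send_rows:
  plan:
    - [0,0,-0.03,0,0,0]
    - [0,0,0,0,0,0]

```text
time_s: 20.0
position: [0.5743, 0.0417, 0.0908]
orientation: [-0.001, 0.972, 0.015, 0.235]
contact_force: [-18.2, -3.9, 32.1]
gripper_width: 0.0212
gripper_force: 84.7
```

Call:
send_rows:
  plan:
    - [0,0,0,0,0,0]
    - [0,0,0,0,0,0]
    - [0,0,0,0,0,0]
    - [0,0,0,0,0,0]
  claw: 0.1

```text
time_s: 20.5
position: [0.5748, 0.0419, 0.0896]
orientation: [-0.001, 0.972, 0.015, 0.235]
contact_force: [0.6, -0.6, -1.1]
gripper_width: 0.0469
gripper_force: 0.0
```

Call:
send_rows:
  plan:
    - [0,0,-0.4,0,0,0]
    - [0,0,-0.8,0,0,0]
    - [0,0,-0.8,0,0,0]
    - [0,0,-0.9,0,0,0]
    - [0,0,-0.9,0,0,0]
    - [0,0,-0.6,0,0,0]
    - [0,0,0,0,0,0]

```text
time_s: 21.38
position: [0.5246, 0.041, 0.1884]
orientation: [-0.001, 0.972, 0.015, 0.236]
contact_force: [0.5, 0.1, -0.8]
gripper_width: 0.0472
gripper_force: 0.0
```

```bash
python3 - <<'E'
from h import *
im=cams.capture("wrist");cv2.imwrite("pics/w8.png",im);i=cams.camera_info("wrist")
t=cams.capture("top");cv2.imwrite("pics/t8.png",t)
s=r.read_state();print(s['position'],s['qpos'].round(3))
hsv=cv2.cvtColor(im,cv2.COLOR_BGR2HSV)
y=((hsv[...,0]>12)&(hsv[...,0]<35)&(hsv[...,1]>150)&(hsv[...,2]>60)).astype(np.uint8);y=cv2.morphologyEx(y,2,np.ones((5,5)))
cs=max(cv2.findContours(y,0,2)[0],key=cv2.contourArea);print(cv2.minAreaRect(cs),cv2.contourArea(cs))
# mallet handle in top image
h=cv2.cvtColor(t,cv2.COLOR_BGR2HSV)
red=((h[...,0]<8)|(h[...,0]>172))&(h[...,1]>170)&(h[...,2]>110)
for c,st in blobs(red): print(c.round(1),st[4])
E
```

```text
[0.52470781 0.04097294 0.18719301] [-1.800e-01  6.120e-01 -1.000e-03  2.233e+00  2.737e+00  1.880e-01
  1.838e+00]
((313.0, 238.5), (131.0, 224.0), 90.0) 26688.0
[302.1  85.1] 334
[321.  157.1] 198
[466.8 165. ] 172
[102.  220.3] 146
```

View pics/w8.png

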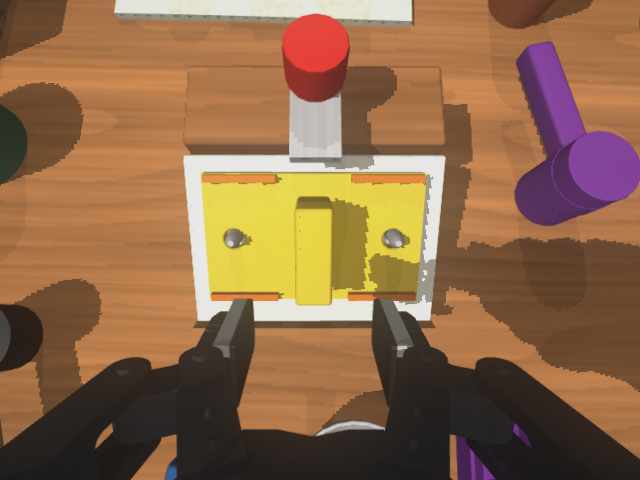

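The plate sits on both pins, seen centred in its holes at (233,238) and (393,238). The latch tongue is up and the knob top is near (316,45). Next is the mallet. I'll plan a wrist un-flip path to a vertical hover above its handle.

```bash
sed -n 1p /dev/null; python3 spin.py | head -1; cat > p6.py <<'E'
from plan import *
import pickle
i=cams.camera_info("wrist");print("knob by wrist",plane(i,[(316,45)],.168))
q=r.read_state()['qpos'];C=[]
my=.29;mp=np.array([.446,.283,.18]);sp=np.array([.61,.043,.25])
def path(*K,n=20): return [a+(b-a)*t for a,b in zip(K,K[1:]) for t in np.linspace(0,1,n+1)[1:]]
for fl in(0,1):
 Rt=toolR(my+np.pi*fl);Rs=toolR(.02+np.pi*fl)
 for j3 in(-.5,0,.5):
  for j6 in(.4,.7):
   for j5 in(1.,1.5,2.2):
    for j7 in(.3,1.,1.8):
     for j2 in(.35,.5):
      qa=np.array([q[0]-j3*.7,j2,j3,2.0,j5,j6,j7])
      s0=qa.copy();s0[4]=0;s0[6]=-1.3 if fl==0 else 1.3;s0[0]=-.5;s0[2]=0
      qb,ep,er=ik(mp,Rt,s0,x,.01)
      if ep>2 or er>.02: continue
      Q=path(q,qa,qb);P=[fk(a) for a in Q]
      zz=[min((p+Rr.apply([[0,.06,-.02],[0,-.06,-.02],[0,0,0],[.1,0,-.1]]))[:,2]) for p,Rr in P]
      if min(zz)<.15:continue
      qs=q;bad=0;m6=9;L=0;pr=fk(q)
      for pa,Ra in P:
        qs,e1,e2=follow(qs,pa,Ra,3);bad=max(bad,e1,e2);m6=min(m6,qs[5]);L+=max((Ra*pr[1].inv()).magnitude()/.15,np.linalg.norm(pa-pr[0])/.025);pr=(pa,Ra)
      q1,*e=follow(qs,np.array([.446,.283,.031]),Rt,8)
      sl=[Rt*R.from_rotvec((Rt.inv()*Rs).as_rotvec()*t) for t in np.linspace(0,1,11)]
      q2=qs
      for t,Ra in zip(np.linspace(0,1,11),sl): q2,*e2=follow(q2,mp+(sp-mp)*t,Ra,3);m6=min(m6,q2[5])
      q3,*e3=follow(q2,sp-[0,0,.09],Rs,8)
      er=max(e+e2+e3+[bad]);mar=min(np.minimum(a-lo,hi-a).min() for a in(qs,q1,q2,q3))
      C.append((L,fl,min(zz),er,m6,mar,qa,qb,q3))
C=[c for c in C if c[3]<.02];C.sort(key=lambda c:c[0]-200*min(c[4],.12)-200*min(c[5],.12));print(len(C))
for c in C[:6]:print(*[np.round(v,2) for v in c])
pickle.dump(C,open("C2.pkl","wb"))
E
python3 p6.py
```

```text
q [-1.800e-01  6.120e-01 -1.000e-03  2.233e+00  2.737e+00  1.880e-01
knob by wrist [[0.66414786 0.04225293 0.168     ]]
185
26.86 1 0.18 0.0 0.2 0.45 [ 0.17  0.5  -0.5   2.    2.2   0.4   1.  ] [-0.63  0.71  0.    1.72 -0.    0.71  1.24] [ 0.09  0.87 -0.45  1.42  0.43  0.94  1.11]
27.57 1 0.18 0.0 0.2 0.42 [-0.18  0.5   0.    2.    2.2   0.4   1.  ] [-0.63  0.71  0.    1.72 -0.    0.71  1.24] [ 0.05  0.86 -0.37  1.42  0.35  0.92  1.17]
28.31 1 0.18 0.0 0.12 0.42 [ 0.17  0.5  -0.5   2.    1.5   0.4   1.  ] [-0.63  0.71  0.    1.72 -0.    0.71  1.24] [ 0.05  0.86 -0.37  1.42  0.35  0.92  1.18]
28.37 1 0.18 0.0 0.18 0.36 [-0.18  0.5   0.    2.    2.2   0.4   1.8 ] [-0.63  0.71  0.    1.72 -0.    0.71  1.24] [-0.13  0.85  0.01  1.43 -0.01  0.86  1.48]
29.7 1 0.18 0.0 0.21 0.36 [-0.18  0.5   0.    2.    1.5   0.7   1.8 ] [-0.63  0.71 -0.    1.72  0.    0.71  1.23] [-0.18  0.85  0.13  1.43 -0.13  0.86  1.58]
29.89 1 0.18 0.0 0.2 0.4 [-0.18  0.5   0.    2.    1.5   0.4   1.  ] [-0.63  0.71  0.    1.72 -0.    0.71  1.24] [ 0.01  0.86 -0.29  1.43  0.28  0.9   1.24]
```

```bash
cat > p7.py <<'E'
from plan import *
import pickle,sys
C=pickle.load(open("C2.pkl","rb"));q=r.read_state()['qpos'];c=C[1]
K=[q]+([c[6]] if len(sys.argv)<2 else [])+[c[7]]
Q=[a+(b-a)*t for a,b in zip(K,K[1:]) for t in np.linspace(0,1,301)[1:]];W=[q]
lim=np.array([.15,.15,.2,.2,.24,.24,.24])
def unit(a,b):
    pa,Ra=fk(a);pb,Rb=fk(b);return np.hstack([Ra.inv().apply(pb-pa)/.025,(Ra.inv()*Rb).as_rotvec()/.15])
for a,b in zip(Q,Q[1:]+[None]):
    if b is None or np.abs(unit(W[-1],b)).max()>.85 or (np.abs(b-W[-1])/lim).max()>.85: W.append(a)
qs=q;p,Rc=fk(q)
g_=np.array([[a,b,d] for a in(-.012,.012) for b in(-.045,0,.045) for d in(.0,-.03)]+[[a,b,-.09] for a in(-.045,.1) for b in(-.06,0,.06)])
for a,b in zip(W,W[1:]):
    w=unit(a,b).round(2)
    p=p+Rc.apply(w[:3]*.025);Rc=Rc*R.from_rotvec(w[3:]*.15);q1,*e=follow(qs,p,Rc,3)
    dd=(np.abs(q1-qs)/lim).max();qs=q1
    print(w.tolist(),dd.round(2),p.round(2),np.linalg.norm(p+Rc.apply(g_)-[.665,.043,.15],axis=1).min().round(3))
print(qs.round(2))
E
python3 p7.py
```

```text
[0.83, 0.11, -0.14, -0.05, 0.31, 0.84] 0.26 [0.54 0.04 0.2 ] 0.126
[0.83, 0.03, -0.14, -0.03, 0.31, 0.84] 0.26 [0.56 0.04 0.21] 0.12
[0.82, -0.05, -0.14, 0.0, 0.31, 0.84] 0.27 [0.57 0.03 0.23] 0.118
[0.81, -0.13, -0.14, 0.03, 0.3, 0.84] 0.27 [0.59 0.03 0.24] 0.121
[0.79, -0.2, -0.13, 0.05, 0.29, 0.85] 0.27 [0.6  0.02 0.26] 0.123
[0.76, -0.27, -0.13, 0.07, 0.28, 0.85] 0.27 [0.61 0.02 0.27] 0.129
[0.69, -0.33, -0.13, 0.09, 0.26, 0.82] 0.27 [0.63 0.01 0.29] 0.139
[0.65, -0.39, -0.12, 0.11, 0.25, 0.82] 0.28 [0.64 0.01 0.3 ] 0.144
[0.6, -0.44, -0.12, 0.12, 0.23, 0.83] 0.28 [0.65 0.   0.32] 0.152
[0.55, -0.48, -0.12, 0.13, 0.22, 0.83] 0.29 [ 0.65 -0.    0.33] 0.161
[0.5, -0.52, -0.12, 0.15, 0.2, 0.83] 0.3 [ 0.66 -0.01  0.35] 0.172
[-0.09, -0.04, 0.08, -0.1, 0.2, 0.84] 0.45 [ 0.66 -0.01  0.35] 0.168
[-0.37, 0.37, 0.12, -0.27, 0.22, 0.84] 0.66 [0.66 0.   0.34] 0.156
[-0.4, 0.59, 0.06, -0.32, 0.22, 0.82] 0.71 [0.65 0.01 0.32] 0.143
[-0.42, 0.84, 0.0, -0.39, 0.24, 0.83] 0.79 [0.64 0.02 0.31] 0.132
[-0.29, 0.81, -0.03, -0.33, 0.19, 0.62] 0.58 [0.63 0.04 0.29] 0.127
[-0.22, 0.8, -0.05, -0.31, 0.
[... 439 characters left out ...]

[0.04, 0.82, -0.03, -0.27, 0.14, 0.28] 0.24 [0.54 0.15 0.22] 0.144
[0.07, 0.84, -0.02, -0.28, 0.14, 0.28] 0.23 [0.53 0.16 0.21] 0.155
[0.09, 0.79, -0.01, -0.26, 0.13, 0.25] 0.21 [0.52 0.18 0.2 ] 0.168
[0.11, 0.81, -0.01, -0.26, 0.14, 0.24] 0.21 [0.51 0.19 0.2 ] 0.184
[0.13, 0.82, 0.0, -0.27, 0.14, 0.24] 0.2 [0.49 0.21 0.19] 0.2
[0.16, 0.84, 0.01, -0.27, 0.14, 0.23] 0.2 [0.48 0.23 0.19] 0.219
[0.16, 0.77, 0.02, -0.25, 0.13, 0.21] 0.18 [0.47 0.24 0.19] 0.237
[0.18, 0.78, 0.03, -0.25, 0.13, 0.2] 0.17 [0.46 0.26 0.18] 0.255
[0.2, 0.78, 0.04, -0.25, 0.14, 0.2] 0.17 [0.45 0.28 0.18] 0.274
[0.07, 0.26, 0.02, -0.08, 0.05, 0.07] 0.06 [0.45 0.28 0.18] 0.279
[-0.41  0.73 -0.4   1.72  0.37  0.77  0.88]
```

Clear all along, so I'll send it.

Call:
send_rows:
  plan:
    - [0.83,0.11,-0.14,-0.05,0.31,0.84]
    - [0.83,0.03,-0.14,-0.03,0.31,0.84]
    - [0.82,-0.05,-0.14,0,0.31,0.84]
    - [0.81,-0.13,-0.14,0.03,0.3,0.84]
    - [0.79,-0.2,-0.13,0.05,0.29,0.85]
    - [0.76,-0.27,-0.13,0.07,0.28,0.85]
    - [0.69,-0.33,-0.13,0.09,0.26,0.82]
    - [0.65,-0.39,-0.12,0.11,0.25,0.82]
  claw: 1

```text
time_s: 22.48
position: [0.6358, 0.0089, 0.3013]
orientation: [-0.138, 0.803, -0.446, 0.371]
contact_force: [-0.4, -0.1, 0.5]
gripper_width: 0.0853
gripper_force: 0.0
```

Call:
send_rows:
  plan:
    - [0.6,-0.44,-0.12,0.12,0.23,0.83]
    - [0.55,-0.48,-0.12,0.13,0.22,0.83]
    - [0.5,-0.52,-0.12,0.15,0.2,0.83]
    - [-0.09,-0.04,0.08,-0.1,0.2,0.84]
    - [-0.37,0.37,0.12,-0.27,0.22,0.84]
    - [-0.4,0.59,0.06,-0.32,0.22,0.82]
    - [-0.42,0.84,0,-0.39,0.24,0.83]
    - [-0.29,0.81,-0.03,-0.33,0.19,0.62]

```text
time_s: 23.48
position: [0.6316, 0.0362, 0.2902]
orientation: [0.195, -0.471, 0.807, -0.298]
contact_force: [0.2, -0.4, -0.1]
gripper_width: 0.0851
gripper_force: 0.0
```

```bash
python3 spin.py | head -1; python3 p7.py 1 | cut -c1-95
```

```text
q [-0.329  0.579 -0.03   1.896  1.373  0.531  1.086] [0.63164771 0.03615584 0.29024771] err 0.0
[-0.21, 0.84, -0.05, -0.32, 0.18, 0.52] 0.48 [0.62 0.05 0.28] 0.126
[-0.16, 0.83, -0.05, -0.31, 0.17, 0.45] 0.42 [0.61 0.06 0.27] 0.13
[-0.11, 0.83, -0.06, -0.3, 0.16, 0.41] 0.36 [0.6  0.08 0.26] 0.129
[-0.07, 0.81, -0.05, -0.28, 0.15, 0.37] 0.31 [0.58 0.09 0.25] 0.13
[-0.04, 0.82, -0.05, -0.28, 0.14, 0.34] 0.28 [0.57 0.1  0.24] 0.128
[-0.01, 0.81, -0.04, -0.27, 0.14, 0.32] 0.26 [0.56 0.12 0.23] 0.13
[0.01, 0.85, -0.04, -0.28, 0.14, 0.31] 0.25 [0.55 0.13 0.22] 0.136
[0.04, 0.83, -0.03, -0.27, 0.14, 0.29] 0.24 [0.54 0.15 0.21] 0.146
[0.06, 0.81, -0.02, -0.26, 0.13, 0.27] 0.22 [0.53 0.16 0.21] 0.157
[0.09, 0.84, -0.02, -0.27, 0.14, 0.26] 0.22 [0.51 0.18 0.2 ] 0.172
[0.11, 0.8, -0.01, -0.26, 0.13, 0.24] 0.2 [0.5 0.2 0.2] 0.187
[0.13, 0.82, 0.0, -0.26, 0.14, 0.24] 0.2 [0.49 0.21 0.19] 0.205
[0.15, 0.83, 0.01, -0.27, 0.14, 0.23] 0.2 [0.48 0.23 0.19] 0.223
[0.17, 0.85, 0.02, -0.27, 0.14, 0.23] 0.19 [0.47 0.25 0.18] 0.243
[0.18, 0.8, 0.04, -0.26, 0.13, 0.21] 0.17 [0.46 0.27 0.18] 0.262
[0.19, 0.76, 0.04, -0.24, 0.13, 0.19] 0.16 [0.45 0.28 0.18] 0.279
[-0.41  0.73 -0.39  1.72  0.37  0.77  0.87]
```

Call:
send_rows:
  plan:
    - [-0.21,0.84,-0.05,-0.32,0.18,0.52]
    - [-0.16,0.83,-0.05,-0.31,0.17,0.45]
    - [-0.11,0.83,-0.06,-0.3,0.16,0.41]
    - [-0.07,0.81,-0.05,-0.28,0.15,0.37]
    - [-0.04,0.82,-0.05,-0.28,0.14,0.34]
    - [-0.01,0.81,-0.04,-0.27,0.14,0.32]
    - [0.01,0.85,-0.04,-0.28,0.14,0.31]
    - [0.04,0.83,-0.03,-0.27,0.14,0.29]

```text
time_s: 24.48
position: [0.5372, 0.1485, 0.213]
orientation: [0.101, -0.279, 0.944, -0.144]
contact_force: [0.0, -0.3, 0.3]
gripper_width: 0.0857
gripper_force: 0.0
```

Call:
send_rows:
  plan:
    - [0.06,0.81,-0.02,-0.26,0.13,0.27]
    - [0.09,0.84,-0.02,-0.27,0.14,0.26]
    - [0.11,0.8,-0.01,-0.26,0.13,0.24]
    - [0.13,0.82,0,-0.26,0.14,0.24]
    - [0.15,0.83,0.01,-0.27,0.14,0.23]
    - [0.17,0.85,0.02,-0.27,0.14,0.23]
    - [0.18,0.8,0.04,-0.26,0.13,0.21]
    - [0.19,0.76,0.04,-0.24,0.13,0.19]

```text
time_s: 25.48
position: [0.4458, 0.2816, 0.1797]
orientation: [0.0, -0.145, 0.989, -0.001]
contact_force: [-0.3, -0.8, 0.5]
gripper_width: 0.0855
gripper_force: 0.0
```

```bash
python3 - <<'E'
from h import *
i=cams.camera_info("wrist");im=cams.capture("wrist");cv2.imwrite("pics/w9.png",im)
t=cams.capture("top")
hsv=cv2.cvtColor(im,cv2.COLOR_BGR2HSV)
print("hsv table",hsv[60,320],"pred pts",proj(i,[[.446,.283,.062],[.39,.266,.062],[.499,.299,.08]]))
P=np.array([.446,.283,.062]);
for y in range(0,480,20): print(y,[tuple(int(v) for v in hsv[y,x]) for x in range(200,440,24)])
go([.446,.283,.16],toolR(.29+np.pi))
E
```

```text
hsv table [ 13 143 123] pred pts [[316.92196529 238.6810678 ]
 [316.87979061 152.35306212]
 [317.00469502 322.78987189]]
0 [(13, 150, 196), (13, 149, 203), (13, 150, 201), (13, 151, 208), (13, 150, 199), (13, 149, 200), (13, 150, 194), (13, 150, 213), (13, 150, 199), (13, 147, 221)]
20 [(13, 148, 213), (13, 150, 211), (13, 150, 214), (14, 150, 199), (13, 149, 199), (13, 149, 203), (13, 150, 200), (13, 143, 114), (13, 145, 120), (13, 143, 123)]
40 [(13, 149, 194), (13, 148, 196), (13, 149, 212), (13, 149, 211), (13, 150, 201), (14, 150, 200), (13, 144, 122), (13, 142, 120), (13, 142, 124), (14, 140, 109)]
60 [(13, 149, 206), (13, 150, 209), (14, 149, 209), (13, 150, 194), (13, 149, 192), (13, 143, 123), (13, 143, 121), (13, 143, 123), (13, 143, 121), (14, 142, 122)]
80 [(13, 147, 203), (13, 150, 209), (13, 149, 210), (13, 149, 202), (13, 150, 204), (13, 142, 113), (14, 142, 108), (13, 141, 121), (14, 143, 121), (14, 143, 121)]
100 [(14, 148, 216), (13, 149, 214), (13, 148, 205), (13, 151, 205), (13, 150, 209), (13, 146, 150), (14, 141, 110), (14, 144, 124), (13, 142, 120), (13, 142, 1
[... 2285 characters left out ...]
 207)]
400 [(14, 149, 216), (14, 148, 220), (13, 151, 210), (14, 149, 217), (13, 149, 200), (13, 148, 189), (13, 149, 198), (13, 149, 198), (13, 151, 203), (13, 150, 206)]
420 [(13, 147, 218), (13, 149, 214), (14, 149, 215), (13, 144, 131), (13, 142, 117), (43, 65, 75), (52, 65, 90), (13, 149, 190), (13, 150, 213), (13, 149, 205)]
440 [(12, 100, 64), (13, 151, 215), (11, 95, 59), (11, 85, 57), (9, 76, 54), (11, 78, 52), (11, 80, 54), (12, 82, 56), (13, 149, 214), (13, 149, 207)]
460 [(10, 65, 47), (10, 77, 50), (13, 73, 49), (14, 71, 47), (14, 62, 45), (11, 47, 43), (15, 57, 45), (14, 71, 47), (11, 73, 49), (10, 62, 49)]
t 25.575 shift units [-0.02  0.04  0.79] turn units [-0.02  0.    0.02]
```

```bash
python3 - <<'E'
from h import *
im=cv2.imread("pics/w9.png");i=cams.camera_info("wrist");hsv=cv2.cvtColor(im,cv2.COLOR_BGR2HSV)
m=((hsv[...,0]>18)&(hsv[...,0]<28)&(hsv[...,1]>60)&(hsv[...,2]>180));m[:130]=0;m[300:]=0
b=max(blobs(m),key=lambda a:a[1][4]);print(b[1])
rows=range(b[1][1]+8,b[1][1]+b[1][3]-8,5)
px=[(np.nonzero(m[y])[0].mean(),y) for y in rows];W=plane(i,px,.062)
d=np.polyfit(W[:,0],W[:,1],1);yaw=np.arctan(d[0]);print("yaw",yaw)
e=plane(i,[(316,b[1][1]),(316,b[1][1]+b[1][3])],.062);print("ends",e)
u=np.array([np.cos(yaw),np.sin(yaw)]);far=e[0,:2];o=far+.065*u;o[1]=np.polyval(d,o[0]);print("origin from handle end",o)
go([*o,.031],toolR(yaw+np.pi))
E
```

```text
[ 304  146   32  132 3863]
yaw 0.3102248951320521
ends [[0.38629987 0.26451887 0.062     ]
 [0.47416899 0.29122445 0.062     ]]
origin from handle end [0.44819709 0.286448  ]
t 25.575 shift units [-0.15  0.16  5.95] turn units [-0.02  0.   -0.12]
```

Call:
send_rows:
  plan:
    - [-0.15,0.15,0.9,-0.02,0,-0.12]
    - [0,0,1,0,0,0]
    - [0,0,1,0,0,0]
    - [0,0,1,0,0,0]
    - [0,0,1,0,0,0]
    - [0,0,0.7,0,0,0]
    - [0,0,0.35,0,0,0]
    - [0,0,0,0,0,0]

```text
time_s: 26.58
position: [0.4493, 0.2856, 0.0317]
orientation: [0.001, -0.155, 0.988, -0.0]
contact_force: [-0.5, -0.3, 0.5]
gripper_width: 0.0853
gripper_force: 0.0
```

Call:
send_rows:
  plan:
    - [0,0,0,0,0,0]
    - [0,0,0,0,0,0]
    - [0,0,0,0,0,0]
    - [0,0,0,0,0,0]
    - [0,0,0,0,0,0]
    - [0,0,0,0,0,0]
    - [0,0,0,0,0,0]
  claw: -1
  force: 120

```text
time_s: 27.45
position: [0.4494, 0.2861, 0.0325]
orientation: [0.002, -0.155, 0.988, -0.0]
contact_force: [-2.5, -0.4, 8.8]
gripper_width: 0.0224
gripper_force: 117.0
```

Call:
send_rows:
  plan:
    - [0,0,-0.5,0,0,0]
    - [0,0,-1,0,0,0]
    - [0,0,-1,0,0,0]
    - [0,0,-1,0,0,0]
    - [0,0,-1,0,0,0]
    - [0,0,-1,0,0,0]
    - [0,0,-1,0,0,0]
    - [0,0,-1,0,0,0]

```text
time_s: 28.45
position: [0.4485, 0.2857, 0.221]
orientation: [0.001, -0.155, 0.988, -0.0]
contact_force: [0.2, -0.1, -3.0]
gripper_width: 0.0221
gripper_force: 117.7
```

```bash
python3 - <<'E'
from h import *
s=r.read_state();print(s['qpos'].round(2),s['position'],s['contact_force'],s['torque'],rot(s['orientation']).as_matrix().round(3))
im=cams.capture("wrist");i=cams.camera_info("wrist");cv2.imwrite("pics/w10.png",im);hsv=cv2.cvtColor(im,cv2.COLOR_BGR2HSV)
m=((hsv[...,0]>18)&(hsv[...,0]<28)&(hsv[...,1]>60)&(hsv[...,2]>150))
for b in blobs(m,200):print(b)
# handle end expected at tool x=+.065, top z=-.031+... 
print(proj(i,s['position']+rot(s['orientation']).apply([[.065,0,-.031],[.065,.012,-.031],[.065,-.012,-.031]])))
u=.02
hp=np.array([.665,.043])-.055*np.array([np.cos(u),np.sin(u)]);print(hp)
go([*hp,.30],toolR(u+np.pi))
E
```

```text
[-0.4   0.68 -0.43  1.65  0.35  0.89  0.92] [0.4485024  0.28566991 0.22095558] [ 0.20637543 -0.067032   -2.99026569] [-0.09461414  0.19354188 -0.05233093] [[-0.952 -0.306  0.003]
 [-0.306  0.952  0.   ]
 [-0.002 -0.001 -1.   ]]
(array([609.32491582,  47.44949495]), array([ 570,   19,   70,   57, 2970], dtype=int32))
(array([315.71023138, 237.79067245]), array([  282,   151,    67,   182, 11064], dtype=int32))
(array([ 31.78578939, 302.81327925]), array([   0,  239,   83,  133, 6657], dtype=int32))
(array([319.36750484, 410.29206963]), array([290, 397,  55,  22, 517], dtype=int32))
(array([621.88481675, 447.01701571]), array([590, 435,  50,  33, 764], dtype=int32))
[[315.18206775 154.82526578]
 [356.88788076 154.83360781]
 [273.46966692 154.85210066]]
[0.610011   0.04190007]
t 28.5 shift units [ -3.15 -11.28  -3.04] turn units [0.01 0.04 1.94]
```

Call:
send_rows:
  plan:
    - [-0.2,-0.6,-0.5,0,0,0]
    - [-0.3,-1,-0.5,0,0,0]
    - [-0.3,-1,0,0,0,0]
    - [-0.3,-1,0,0,0,0]
    - [-0.3,-1,0,0,0,0]
    - [-0.3,-1,0,0,0,0]
    - [-0.3,-1,0,0,0,0]
    - [-0.3,-1,0,0,0,0]

```text
time_s: 29.5
position: [0.5616, 0.1217, 0.2449]
orientation: [0.001, -0.155, 0.988, -0.0]
contact_force: [-0.5, 0.9, -2.7]
gripper_width: 0.0223
gripper_force: 117.8
```

Call:
send_rows:
  plan:
    - [-0.25,-1,0,0,0,0]
    - [-0.25,-1,0,0,0,0]
    - [-0.25,-1,0,0,0,0.4]
    - [-0.1,-0.68,0,0.01,0.04,0.5]
    - [0,0,0,0,0,0.5]
    - [0,0,0,0,0,0.5]
    - [0,0,0,0,0,0]

```text
time_s: 30.38
position: [0.6087, 0.0413, 0.245]
orientation: [-0.002, -0.013, 1.0, -0.001]
contact_force: [0.5, -0.4, -4.1]
gripper_width: 0.0223
gripper_force: 118.0
```

```bash
python3 - <<'E'
from h import *
go([.610,.0419,.201],toolR(.02+np.pi))
s=r.read_state();print(s['position'],s['qpos'].round(2))
E
```

```text
t 30.375 shift units [-0.06  0.03  1.76] turn units [-0.02 -0.02  0.04]
[0.60870302 0.04134557 0.2449626 ] [ 0.06  0.77 -0.39  1.31  0.3   1.12  1.23]
```

Call:
send_rows:
  plan:
    - [-0.06,0.03,0.5,-0.02,-0.02,0.04]
    - [0,0,0.5,0,0,0]
    - [0,0,0.4,0,0,0]
    - [0,0,0.2,0,0,0]
    - [0,0,0.15,0,0,0]
    - [0,0,0.15,0,0,0]

```text
time_s: 31.12
position: [0.6105, 0.0419, 0.1975]
orientation: [0.0, -0.01, 1.0, 0.0]
contact_force: [-2.5, -0.4, 1.8]
gripper_width: 0.0221
gripper_force: 118.3
```

Call:
send_rows:
  plan:
    - [0,0,0.15,0,0,0]
    - [0,0,0.15,0,0,0]
    - [0,0,0.15,0,0,0]

```text
time_s: 31.5
position: [0.6105, 0.0419, 0.1859]
orientation: [0.0, -0.01, 1.0, 0.0]
contact_force: [-2.9, -0.3, 0.5]
gripper_width: 0.022
gripper_force: 118.3
```

Call:
send_rows:
  plan:
    - [0,0,0.12,0,0,0]
    - [0,0,0.12,0,0,0]
    - [0,0,0.08,0,0,0]

```text
time_s: 31.88
position: [0.6105, 0.0418, 0.178]
orientation: [0.0, -0.01, 1.0, 0.0]
contact_force: [-2.0, 1.0, 1.1]
gripper_width: 0.0223
gripper_force: 118.3
```

Call:
send_rows:
  plan:
    - [0,0,0.08,0,0,0]
    - [0,0,0.06,0,0,0]

```text
time_s: 32.12
position: [0.6103, 0.042, 0.1762]
orientation: [0.0, -0.01, 1.0, 0.0]
contact_force: [-20.4, -2.2, 41.6]
gripper_width: 0.0224
gripper_force: 123.8
```

The 45 N stop marks the end of the latch travel. I'll lift off and check the knob height numerically.

Call:
send_rows:
  plan:
    - [0,0,-0.3,0,0,0]
    - [0,0,-0.8,0,0,0]
    - [0,0,-1,0,0,0]
    - [0,0,-0.8,0,0,0]
    - [0,0,0,0,0,-0.5]
    - [0,0.8,0,0,0,-0.5]
    - [0.2,1,0,0,0,-0.5]
    - [0.3,1,0,0,0,-0.5]

```text
time_s: 33.12
position: [0.5851, 0.1103, 0.2469]
orientation: [-0.0, -0.162, 0.987, 0.001]
contact_force: [0.2, -0.3, -2.2]
gripper_width: 0.0223
gripper_force: 117.8
```

Call:
send_rows:
  plan:
    - [0.3,1,0,0,0,0]
    - [0.3,1,0,0,0,0]
    - [0.3,1,0,0,0,0]
    - [0.3,1,0,0,0,0]
    - [0.3,1,0,0,0,0]
    - [0.3,1,0,0,0,0]
    - [0,0,0,0,0,0]

```text
time_s: 34.0
position: [0.4942, 0.2391, 0.2474]
orientation: [-0.0, -0.162, 0.987, 0.001]
contact_force: [-0.0, 0.6, -3.1]
gripper_width: 0.0224
gripper_force: 118.1
```

```bash
python3 - <<'E'
from h import *
s=r.read_state();print(s['position'],s['qpos'].round(2),s['contact_force'])
def red(im):
    h=cv2.cvtColor(im,cv2.COLOR_BGR2HSV);m=((h[...,0]<8)|(h[...,0]>172))&(h[...,1]>170)&(h[...,2]>110)
    return [(c.round(1),st.tolist()) for c,st in blobs(m)]
for n,old in(("top","pics/top0.png"),("scene","pics/scene0.png")):
    im=cams.capture(n);cv2.imwrite(f"pics/{n}11.png",im);i=cams.camera_info(n)
    pr=proj(i,[[.665,.043,.17],[.665,.043,.144]])
    o=[b for b in red(cv2.imread(old)) if np.hypot(*(b[0]-pr[0]))<20];nn=[b for b in red(im) if np.hypot(*(b[0]-pr[1]))<25]
    print(n,o,nn,pr)
go([.4494,.2858,.0345],toolR(.31+np.pi))
E
```

```text
[0.49423066 0.23906718 0.24738449] [-0.27  0.67 -0.46  1.55  0.33  1.    1.07] [-0.04124503  0.5857368  -3.13760001]
top [(array([321., 157.]), [314, 149, 15, 17, 196])] [(array([320.9, 159.2]), [314, 152, 15, 15, 180])] [[320.94149841 156.79898628]
 [320.93974505 159.19467067]]
scene [(array([357.2, 297.3]), [349, 289, 18, 17, 232])] [(array([356.3, 302.1]), [348, 294, 18, 17, 232])] [[356.77660424 295.96216116]
 [355.94507337 301.0968822 ]]
t 34.1 shift units [1.14 2.44 8.51] turn units [0.   0.   0.08]
```

The knob image moved by the full travel in both views, so the latch is down. Next I'll set the mallet back at its old spot.

Call:
send_rows:
  plan:
    - [0.4,0.8,0.8,0,0,0.08]
    - [0.4,0.8,1,0,0,0]
    - [0.34,0.84,1,0,0,0]
    - [0,0,1,0,0,0]
    - [0,0,1,0,0,0]
    - [0,0,1,0,0,0]
    - [0,0,1,0,0,0]
    - [0,0,0.9,0,0,0]

```text
time_s: 35.1
position: [0.4505, 0.2854, 0.0538]
orientation: [0.0, -0.153, 0.988, 0.0]
contact_force: [0.4, 0.2, -3.0]
gripper_width: 0.0222
gripper_force: 118.1
```

Call:
send_rows:
  plan:
    - [0,0,0.3,0,0,0]
    - [0,0,0.2,0,0,0]
    - [0,0,0.1,0,0,0]
    - [0,0,0,0,0,0]

```text
time_s: 35.6
position: [0.4506, 0.2857, 0.0401]
orientation: [0.0, -0.153, 0.988, 0.0]
contact_force: [0.1, -0.1, -3.6]
gripper_width: 0.0222
gripper_force: 118.1
```

Call:
send_rows:
  plan:
    - [0,0,0.1,0,0,0]
    - [0,0,0.08,0,0,0]
    - [0,0,0.05,0,0,0]
    - [0,0,0,0,0,0]

```text
time_s: 36.1
position: [0.4504, 0.2857, 0.0339]
orientation: [0.0, -0.153, 0.988, 0.0]
contact_force: [-0.6, 0.3, -3.7]
gripper_width: 0.0222
gripper_force: 118.1
```

Call:
send_rows:
  plan:
    - [0,0,0.03,0,0,0]
    - [0,0,0.03,0,0,0]
    - [0,0,0,0,0,0]

```text
time_s: 36.48
position: [0.4503, 0.2857, 0.0327]
orientation: [0.0, -0.153, 0.988, 0.0]
contact_force: [-2.7, -0.9, 2.7]
gripper_width: 0.0223
gripper_force: 119.1
```

Call:
send_rows:
  plan:
    - [0,0,0,0,0,0]
    - [0,0,0,0,0,0]
    - [0,0,0,0,0,0]
    - [0,0,0,0,0,0]
    - [0,0,0,0,0,0]
    - [0,0,0,0,0,0]
  claw: 1

```text
time_s: 37.22
position: [0.4504, 0.2856, 0.0325]
orientation: [0.0, -0.153, 0.988, 0.0]
contact_force: [0.3, -0.1, 0.6]
gripper_width: 0.0853
gripper_force: 0.0
```

Call:
send_rows:
  plan:
    - [0,0,-0.3,0,0,0]
    - [0,0,-0.7,0,0,0]
    - [0,0,-1,0,0,0]
    - [0,0,-1,0,0,0]
    - [0,0,-1,0,0,0]
    - [0,0,-1,0,0,0]
    - [0,0,-0.8,0,0,0]
    - [0,0,0,0,0,0]

```text
time_s: 38.22
position: [0.4508, 0.2858, 0.179]
orientation: [0.001, -0.153, 0.988, 0.001]
contact_force: [-0.8, -0.1, -1.0]
gripper_width: 0.0855
gripper_force: 0.0
```

```bash
python3 - <<'E'
from h import *
s=r.read_state();print(s['time_s'],s['position'],s['contact_force'])
im=cams.capture("wrist");i=cams.camera_info("wrist");hsv=cv2.cvtColor(im,cv2.COLOR_BGR2HSV)
m=((hsv[...,0]>18)&(hsv[...,0]<28)&(hsv[...,1]>60)&(hsv[...,2]>180));m[:130]=0;m[300:]=0
b=max(blobs(m),key=lambda a:a[1][4]);print(b[1])
u=np.array([np.cos(.31),np.sin(.31)]);o=np.array([.4503,.2857])
print(proj(i,[[*(o-.065*u),.062],[*(o+.027*u),.062]]))
# face/plate in top: yellow region
for n in("top","scene"):
    t=cams.capture(n);h=cv2.cvtColor(t,cv2.COLOR_BGR2HSV);w=((h[...,0]>15)&(h[...,0]<35)&(h[...,1]>150)&(h[...,2]>110))
    j=cams.camera_info(n);c=proj(j,[[.583,.042,.09]])[0]
    for b in blobs(w,100):
        if np.hypot(*(b[0]-c))<40:print(n,b,c)
E
```

```text
38.225 [0.45079589 0.28579079 0.17896216] [-0.75860241 -0.06335176 -0.95291285]
[ 298  137   32  133 3891]
[[314.63865488 140.79955586]
 [314.80264538 274.74845325]]
top (array([322.37642586, 198.30363933]), array([ 293,  180,   60,   36, 1841], dtype=int32)) [321.91202953 196.45537415]
scene (array([335.8410637 , 278.00742115]), array([ 300,  254,   77,   52, 1617], dtype=int32)) [337.90602518 278.2930326 ]
```

The mallet stands level: its handle spans 133 px of image rows, as before, at the predicted rows. The plate is in place and the latch is down, so I'm handing in.

```bash
python3 -c "
from bench import ticket
print(ticket.close_job())"
```

```text
the job is handed in; nothing more can be done
None
```

I handed the job in at about 38 s of the 64 s: the plate is on both pins, the mallet drove the latch down to its stop, and the mallet is standing clear on the shelf. All of that is from camera and force readings; the hand-in gave no verdict back.

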